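Stand up the work light and hold it for clamping

TASK

Set up the battery work light that lies on its face on the bench: while it still lies there, press its lamp head round until it will look 20 degrees downwards once the light stands, and flip the red-tipped kickstand on its back down over centre until its spring has snapped it to its stop. Then raise the light gently by its carry handle, without dropping it, until it stands upright with both feet flat on the bench where they are now. If let go it would lean back on the kickstand, so finish while still holding it upright by the handle, ready for its feet to be clamped down; leave the tools and parts round it alone.

Things in the scene. Friction and masses are not known exactly. Their poses are not given: they have to be found in the camera images.
- light: battery work light, yellow tube frame 310 x 170 mm, 0.86 kg, lying face down. Axes: x from feet to handle (up once it stands), y across, z out of its back (up while lying). Origin: on the bench amid the feet's front edges, about which it is raised. Frame plane at z 40 mm, side tubes at y +-85, cross tubes at x 40 and 95, tube tops at z 47; kickstand's hub plate x 84-136, y -53 to 3, top z 50
- light_handle (a point): middle of the carry handle, a black rubber bar 18 mm thick and 104 mm long along light y, at light x 310, z 40 mm; 36 mm clear between it and the lamp head. When the light stands upright, this point is 310 mm above the bench and 40 mm behind the feet's front edge
- light_foot_l (a point): middle of the underside of the left foot (light y +85 mm), a plate 38 mm deep and 36 mm wide, at light x 0, z 19 mm; the plate stands on its front edge while the light lies and flat on the bench when upright
- light_foot_r (a point): the same point of the right foot (light y -85 mm)
- lamp_head (a joint): tilt of the lamp head in rad, about the line through its two knobs (along light y, at light x 225, z 40 mm). 0: head parallel to the frame; grows as the head's edge next to the handle goes down towards the bench (face looks downwards once upright); 20 degrees = 0.35; range -0.5 to 0.5. Stiff friction joint, stays where it is left: about 7 N on lamp_top_edge moves it
- lamp_top_edge (a point): point to press: on the finned back of the lamp head (80 x 138 mm, 27 mm thick), 30 mm from its hinge line towards the handle and 10 mm from that edge, 14 mm off the hinge's plane; moves with the head. A battery pack covers the other half of the head's back, up to 33 mm off the hinge's plane
- kickstand (a joint): swing of the kickstand in rad, like a bicycle's: 0 folded across the back along light +y, 1.71 down at its stop, pointing to the feet, splayed backwards. A spring pulls it folded below about 0.9 and on to the stop above that; 1 to 2 N at its tip swings it. The pivot axis leans 40 degrees from light z towards light x, so the tip rises as it swings towards the feet
- kickstand_tip (a point): middle of the red sleeve (15 mm thick) at the end of the kickstand leg (10 mm thick), 122 mm from the pivot, 13 mm short of the very end. Folded it is at light x 120, y 97, z 58 mm, with 60 mm clear between leg and lamp head; at the stop at x 27, y -42, z 136 mm
- kickstand_pivot (a point): the kickstand's pivot, at light x 120, y -25, z 58 mm; a coil spring and its studs stand up to 20 mm over it
- wrench: bystander: combination wrench, 224 mm; origin at its middle, underside
- tape_roll: bystander: roll of tape, 104 mm across, 25 mm high; origin at its middle, underside
- offcut: bystander: grey metal offcut, 28 x 50 x 45 mm; origin at its middle, underside

How it is judged:
By the outcome, as a careful person would: the job done as asked, in the order asked, and still so for the second after the job is handed in, while the arm keeps its last pose, push and grip.
It also fails if it takes over 61 s, if anything falls off the work surface, if the arm or the gripper's body presses on something with over 40 N, if the wrist force passes 120 N, or if a joint passes its speed limit or range.

ROBOT

A 7-joint arm with a two-finger parallel gripper is mounted at the origin on a cart in front of the work surface, level with it; the furniture and walls round the work are solid. World frame = base frame: x ahead of the robot, y to its left, z up, the work surface at z = 0. Lengths are in m, angles in rad, forces in N, time in s.
With the tool pointing down it reaches from about 0.4 to 0.9 m from the base axis. Payload 5.6 kg.
Tool frame: the origin (TCP) lies at the very end of the fingers, on their centre line; the grasp point (between the pads) lies 19 mm behind it; z points along the fingers, y is the line along which they close (so a half turn about z gives the same grasp; the last joint's range is limited). The gripper opens to 92 mm and grips with 3 to 60 N. Pads are 20 mm wide; open, the fingers measure 128 mm over their backs; the gripper's body (75 mm by 189 mm) begins 69 mm behind the grasp point.
Start: joints at [1.227, 0.468, -0.012, 1.603, 0.006, 1.071, -0.056], TCP at [0.193, -0.621, 0.181] pointing down, gripper open.
Joint ranges: [-2.53, 2.53], [-0.31, 2.02], [-1.57, 1.55], [0.28, 2.44], [-1.29, 4.43], [0.15, 1.84], [-2.92, 2.92]. Speed limits (rad/s): [2.57, 2.57, 3.14, 3.14, 3.14, 3.14, 3.14].

INTERFACE

Orientations are given as a unit quaternion [w, x, y, z].
In Python, from bench import * gives the robot as it stands.
- The arm moves only by the shell command python3 -m handwheel 'ROWS' [FORCE]. ROWS is JSON, a list of rows, each a list of 7 numbers: the closure in counts, from 0 (fully open) to 255 (shut), then the shift along the tool's x, y, z in mm, then the turn, a rotation vector about the tool's x, y, z in degrees. A call has exactly 10 rows; each row is the pose to reach, as a shift and turn from the pose commanded when the call began, along the tool's axes at that moment; what a row does not reach only later rows make up. A row lasts 1/8 s, in which the tool goes at most 62.5 mm and 10.7 degrees, less where a joint would pass 70% of its speed; a pose out of reach is approached as far as the arm can. A call with a gripper value outside its range is refused whole. The fingers move at their own pace and stop on an object; FORCE is the grip in N (left out, the last holds). Time passes only in rows, so rows that repeat a pose let the fingers close, or fill a call up. It gives the time, the measured TCP pose, the force, the opening and the grip force at its end, in the units of the state.
- get_state(): the state, without advancing time (a new reading comes with each control period).
- camera(name): name is "scene" or "top"; returns a dict with "img" (384x512x3 uint8, red, green, blue), "range_z" (384x512 float32, m along the optical axis (not along the pixel's ray), 0 where there is no reading), "mtx" (3x3 intrinsics, pixels), "extrinsics" (4x4, takes a point from camera to world coordinates). Camera axes: x right, y down, z forward; pixel columns grow to the right and rows downward; lengths in m; the calibration is good to about 2 mm. A picture is of the moment at which its call begins.
- hand_in(): hands the job in; it is judged then, once.
The state is a dict: "t": time; "joint_pos": joint angles; "qvel": joint speeds; "joint_torque": joint torques, N m; "tcp_pos": TCP position; "ee_rot": TCP orientation; "force": force on the tool from outside, world axes, zero at the start; "wrist_torque": the same for the moment, N m; "grip_width": finger opening in m; "grip_force": force on a finger pad.
Only numpy, scipy, OpenCV 4.12 (cv2) and the standard library are available. Lean on these libraries where they do the work, as an engineer would, in place of code of your own. Each camera call takes 0.05 s, during which the arm holds its last target. There are 200 camera calls.

## Working session

There is one attempt and no reset: what is moved stays moved. The work goes in short steps, Python scripts to look and compute and a shell command to move; the robot and the scene stay as the last step left them, time stands still between calls to the robot, and variables do not carry over. Pictures are saved under pics/ and viewed, at most 10 in all, crops included, and the job is handed in when it is done.

```bash
mkdir -p pics; ls
python3 - <<'E'
from bench import *
import cv2,numpy as np
s=get_state();print({k:np.round(v,3).tolist() for k,v in s.items()})
for n in ("top","scene"):
    c=camera(n);cv2.imwrite(f"pics/{n}0.png",c["img"][:,:,::-1]);np.savez(f"{n}0.npz",**c)
    print(n,c["mtx"].round(1).tolist(),c["extrinsics"].round(3).tolist())
E
```

```text
pics
{'t': 0.0, 'joint_pos': [1.227, 0.468, -0.012, 1.604, 0.006, 1.071, -0.056], 'qvel': [0.0, 0.0, 0.001, 0.001, 0.001, -0.001, 0.001], 'joint_torque': [0.0, -52.057, -0.012, -24.375, -0.057, 0.017, 0.0], 'tcp_pos': [0.192, -0.62, 0.18], 'ee_rot': [-0.001, 0.989, 0.15, -0.0], 'force': [0.595, 0.045, -0.583], 'wrist_torque': [0.009, -0.014, 0.004], 'grip_force': 0.0, 'grip_width': 0.092}
top [[396.1, 0.0, 253.4], [0.0, 396.1, 188.9], [0.0, 0.0, 1.0]] [[0.027, -0.99, 0.139, 0.417], [-1.0, -0.027, 0.0, 0.09], [0.004, -0.139, -0.99, 1.223], [0.0, 0.0, 0.0, 1.0]]
scene [[350.3, 0.0, 257.4], [0.0, 350.3, 187.4], [0.0, 0.0, 1.0]] [[0.735, -0.5, 0.458, 0.154], [-0.678, -0.552, 0.486, -0.345], [0.01, -0.667, -0.745, 0.775], [0.0, 0.0, 0.0, 1.0]]
```

View pics/top0.png

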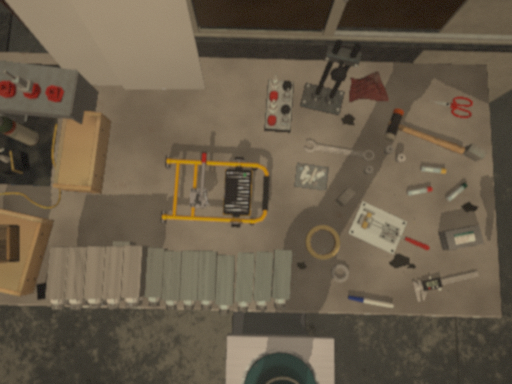

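View pics/scene0.png

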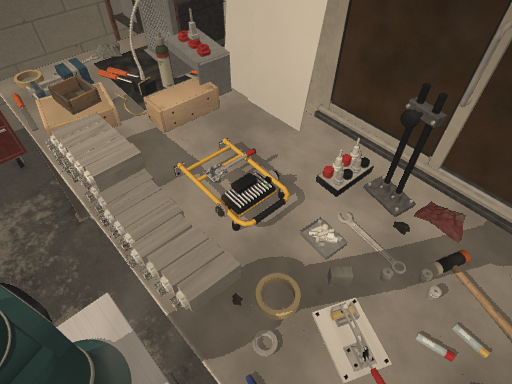

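```bash
cat > h.py <<'E'
import numpy as np,cv2
from scipy.spatial.transform import Rotation as R
def cloud(c):
    v,u=np.mgrid[:384,:512];z=c["range_z"];K=c["mtx"]
    p=np.stack([(u-K[0,2])/K[0,0]*z,(v-K[1,2])/K[1,1]*z,z],-1)
    return p@c["extrinsics"][:3,:3].T+c["extrinsics"][:3,3]
def ray(c,uv,h):
    K=c["mtx"];d=c["extrinsics"][:3,:3]@[(uv[0]-K[0,2])/K[0,0],(uv[1]-K[1,2])/K[1,1],1];o=c["extrinsics"][:3,3]
    return o+d*(h-o[2])/d[2]
def proj(c,p):
    q=(np.asarray(p)-c["extrinsics"][:3,3])@c["extrinsics"][:3,:3];q=q@c["mtx"].T
    return q[...,:2]/q[...,2:]
E
python3 - <<'E'
from h import *
for n in("top","scene"):
    c=dict(np.load(n+"0.npz"));hsv=cv2.cvtColor(c["img"],cv2.COLOR_RGB2HSV);P=cloud(c)
    m=cv2.inRange(hsv,(18,130,90),(32,255,255))>0
    box=(P[...,0]>.25)&(P[...,0]<.65)&(P[...,1]>0)&(P[...,1]<.45)&(P[...,2]<.2)
    m&=box
    v,u=np.nonzero(m);p=np.array([ray(c,(a,b),.044) for a,b in zip(u,v)])
    print(n,len(p),np.median(P[m][:,2]))
    r=cv2.minAreaRect(p[:,:2].astype(np.float32)*1000);print(r,cv2.boxPoints(r).round(0).tolist())
    red=((cv2.inRange(hsv,(0,140,80),(8,255,255))>0)|(cv2.inRange(hsv,(172,140,80),(180,255,255))>0))&box
    v,u=np.nonzero(red);print("red",len(u),ray(c,(u.mean(),v.mean()),.058).round(3),P[red].mean(0).round(3))
    np.save(n+"y.npy",p)
for n,(a,b,x,y) in dict(top=(155,145,125,90),scene=(165,130,135,105)).items():
    c=np.load(n+"0.npz")["img"][b:b+y,a:a+x,::-1];cv2.imwrite(f"pics/{n}0z.png",cv2.resize(c,None,fx=5.9,fy=5.6,interpolation=2))
E
```

```text
top 881 0.04571478898275427
((567.86767578125, 204.84442138671875), (312.36712646484375, 171.6515655517578), 88.78856658935547) [[479.0, 51.0], [650.0, 47.0], [657.0, 359.0], [485.0, 363.0]]
red 0 [nan nan nan] [nan nan nan]
scene 888 0.04504901019473262
((567.95703125, 203.32296752929688), (316.3371276855469, 173.1687469482422), 89.18206787109375) [[479.0, 46.0], [652.0, 44.0], [657.0, 360.0], [484.0, 363.0]]
red 0 [nan nan nan] [nan nan nan]<stdin>:11: RuntimeWarning: Mean of empty slice.
  ret = ret.dtype.type(ret / rcount)
  ret = um.true_divide(
```

View pics/top0z.png

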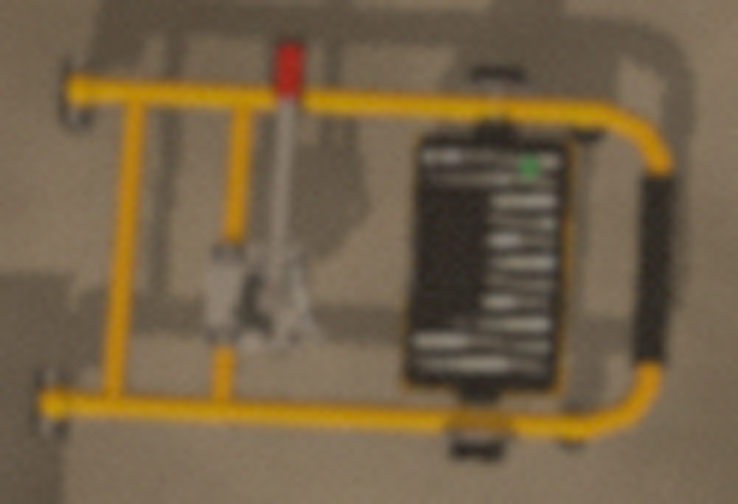

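View pics/scene0z.png

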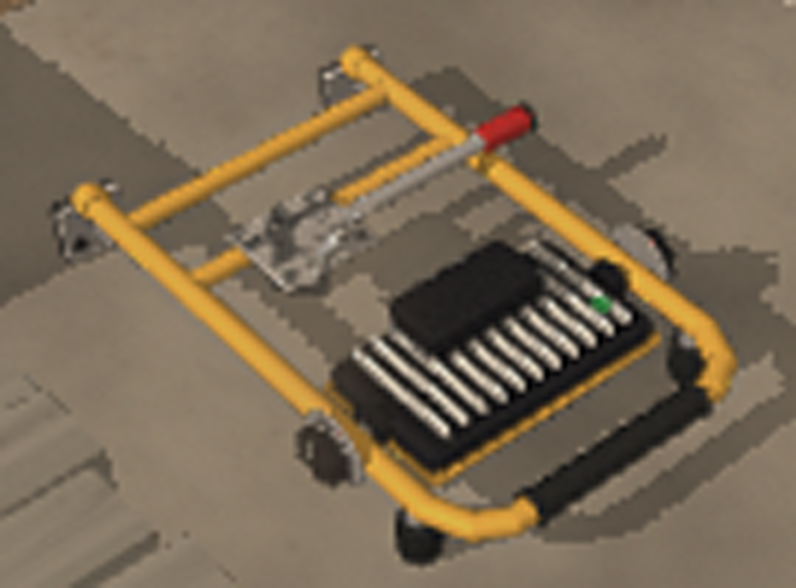

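Run:
```python
from h import *
from scipy.optimize import least_squares
for n in("top","scene"):
    p=np.load(n+"y.npy")[:,:2]
    def T(q,p):
        ex=np.array([np.sin(q[2]),-np.cos(q[2])]);ey=np.array([np.cos(q[2]),np.sin(q[2])])
        return (p-q[:2])@np.stack([ex,ey],1)
    def res(q):
        l=T(q,p); sd=(l[:,0]>0)&(l[:,0]<.25)
        d=np.stack([np.where(sd,abs(l[:,1]-.085),9),np.where(sd,abs(l[:,1]+.085),9),
          np.where(abs(l[:,1])<.07,abs(l[:,0]-.04),9),np.where(abs(l[:,1])<.07,abs(l[:,0]-.095),9)]).min(0)
        return np.minimum(d,.012)
    q=least_squares(res,[.569,.357,.02],x_scale=[.01,.01,.05],diff_step=1e-4,loss='soft_l1',f_scale=.004).x
    q=least_squares(res,q,x_scale=[.01,.01,.05],diff_step=1e-4,loss='soft_l1',f_scale=.004).x
    print(n,q.round(4),np.rad2deg(q[2]),np.median(res(q)))
    l=T(q,p);print(l.min(0),l.max(0),np.sort(l[:,0])[[3,-4]])
    for a in(.04,.095):
        s=(abs(l[:,0]-a)<.012)&(abs(l[:,1])<.07);print(a,s.sum(),l[s,0].mean())
    for a in(.085,-.085):
        s=(abs(l[:,1]-a)<.012)&(l[:,0]<.25);print(a,s.sum(),l[s,1].mean(),np.polyfit(l[s,0],l[s,1],1))
    c=dict(np.load(n+"0.npz"))
    h=c["img"].astype(int);m=(h[...,0]>100)&(h[...,1]<60)&(h[...,2]<70)
    P=cloud(c);m&=(P[...,0]>.5)&(P[...,0]<.75)&(P[...,1]>.1)&(P[...,1]<.35)
    v,u=np.nonzero(m)
    if len(u): w=ray(c,(u.mean(),v.mean()),.06);print("tip",len(u),w.round(4),T(q,w[None,:2]).round(4))
    # handle: dark pixels
    hh=[ray(c,(a,b),.045)[:2] for a in range(512) for b in range(384) if c["img"][b,a].max()<62]
    l=T(q,np.array(hh));s=(abs(l[:,1])<.045)&(l[:,0]>.285)&(l[:,0]<.335);print("handle",s.sum(),l[s].mean(0))
```

```text
top [ 0.5778  0.3634 -0.0201] -1.148812634913923 0.004269402545634626
[ 0.00245519 -0.09268673] [0.31498076 0.07891456] [0.00495509 0.31406516]
0.04 172 0.03988154963069336
0.095 103 0.09501998433319776
0.085 2 0.07707576107355846 [-0.28674732  0.14329507]
-0.085 395 -0.08487334043511434 [-0.0010702  -0.08474648]
tip 35 [0.6734 0.242  0.06  ] [[0.1194 0.098 ]]
handle 125 [0.30955427 0.00075527]
scene [ 0.5762  0.3623 -0.0036] -0.20464455250567318 0.005872879460774215
[ 1.36891831e-05 -9.55802380e-02] [0.31785538 0.07842874] [0.00358149 0.31613744]
0.04 163 0.04101924393842419
0.095 71 0.09404137917270938
0.085 2 0.07597170318158247 [0.22080865 0.05307343]
-0.085 344 -0.08458891920995543 [-0.00563705 -0.08389248]
tip 42 [0.6737 0.2409 0.06  ] [[0.1211 0.0979]]
handle 183 [ 0.31118371 -0.00086376]
```

```bash
cat >> h.py <<'E'
def T(q,p):
    ex=np.array([np.sin(q[2]),-np.cos(q[2])]);ey=np.array([np.cos(q[2]),np.sin(q[2])])
    return (p-q[:2])@np.stack([ex,ey],1)
def W(q,l):
    l=np.atleast_2d(l);ex=np.array([np.sin(q[2]),-np.cos(q[2])]);ey=np.array([np.cos(q[2]),np.sin(q[2])])
    return np.c_[q[:2]+l[:,:1]*ex+l[:,1:2]*ey,l[:,2]]
E
python3 - <<'E'
from h import *
from scipy.optimize import least_squares
for n in("top","scene"):
    c=dict(np.load(n+"0.npz"));hsv=cv2.cvtColor(c["img"],cv2.COLOR_RGB2HSV);P=cloud(c)
    m=cv2.inRange(hsv,(18,130,90),(32,255,255))>0
    m&=(P[...,0]>.25)&(P[...,0]<.75)&(P[...,1]>0)&(P[...,1]<.42)&(P[...,2]<.2)
    v,u=np.nonzero(m);p=np.array([ray(c,(a,b),.043)[:2] for a,b in zip(u,v)])
    def res(q):
        l=T(q,p); sd=(l[:,0]>0)&(l[:,0]<.25)
        d=np.stack([np.where(sd,abs(l[:,1]-.085),9),np.where(sd,abs(l[:,1]+.085),9),
          np.where(abs(l[:,1])<.07,abs(l[:,0]-.04),9),np.where(abs(l[:,1])<.07,abs(l[:,0]-.095),9)]).min(0)
        return np.minimum(d,.012)
    q=np.array([.572,.358,.03])
    for i in range(3): q=least_squares(res,q,x_scale=[.01,.01,.05],diff_step=1e-4,loss='soft_l1',f_scale=.004).x
    print(n,len(p),q.round(4),np.rad2deg(q[2]),np.median(res(q)))
    l=T(q,p);print(l.min(0),l.max(0),np.sort(l[:,0])[[3,-4]])
    for a in(.04,.095):
        s=(abs(l[:,0]-a)<.012)&(abs(l[:,1])<.07);print(a,s.sum(),l[s,0].mean())
    for a in(.085,-.085):
        s=(abs(l[:,1]-a)<.012)&(l[:,0]<.25);print(a,s.sum(),l[s,1].mean(),np.polyfit(l[s,0],l[s,1],1))
    h=c["img"].astype(int);m=(h[...,0]>100)&(h[...,1]<60)&(h[...,2]<70)
    m&=(P[...,0]>.5)&(P[...,0]<.75)&(P[...,1]>.1)&(P[...,1]<.35)
    v,u=np.nonzero(m)
    w=ray(c,(u.mean(),v.mean()),.06);print("tip",len(u),w.round(4),T(q,w[None,:2]).round(4))
    hh=[ray(c,(a,b),.045)[:2] for a in range(512) for b in range(384) if c["img"][b,a].max()<62]
    l=T(q,np.array(hh));s=(abs(l[:,1])<.045)&(l[:,0]>.285)&(l[:,0]<.335);print("handle",s.sum(),l[s].mean(0))
E
```

```text
top 1359 [ 0.5772  0.3637 -0.0194] -1.1102145411820334 0.004415601438357342
[ 0.00246819 -0.09223726] [0.31535645 0.09406109] [0.00405477 0.31435833]
0.04 171 0.039923413410505225
0.095 105 0.09518845294689608
0.085 401 0.08446153748631752 [-0.00011959  0.0844761 ]
-0.085 390 -0.08443030816168336 [-0.00019264 -0.08440741]
tip 35 [0.6734 0.242  0.06  ] [[0.1198 0.0985]]
handle 125 [0.30993502 0.00039304]
scene 1256 [ 0.5767  0.363  -0.0081] -0.46331668931140996 0.005616798874116258
[ 9.69548417e-05 -9.43593797e-02] [0.31774248 0.09436229] [0.00207216 0.31659249]
0.04 165 0.04078628911453978
0.095 73 0.09388515451119926
0.085 296 0.08425663233385117 [-0.00861784  0.08536818]
-0.085 343 -0.08407306939474948 [-0.00149204 -0.08388889]
tip 42 [0.6737 0.2409 0.06  ] [[0.1213 0.098 ]]
handle 186 [ 0.31190962 -0.00114691]
```

```bash
cat >> h.py <<'E'
Q=np.array([.577,.3635,-.018])
def Rl(tilt=0):  # tool rot: y=light x, z down; tilt deg>0: gripper body leans outside (-y world), fingers point to +y
    ex=np.array([np.sin(Q[2]),-np.cos(Q[2]),0]);ey=np.array([np.cos(Q[2]),np.sin(Q[2]),0])
    return R.from_rotvec(np.deg2rad(tilt)*ey)*R.from_matrix(np.stack([ey,ex,[0,0,-1.]],1))
def rot(q): return R.from_quat(np.r_[q[1:],q[0]])
def rows(s,tgts,base=None):  # tgts: list of (pos,R)
    p0,r0=base if base else (np.array(s["tcp_pos"]),rot(s["ee_rot"]))
    for p,r in tgts:
        print((r0.inv().apply(np.array(p)-p0)*1000).round(1).tolist(),np.rad2deg((r0.inv()*r).as_rotvec()).round(1).tolist())
E
python3 - <<'E'
from h import *
from bench import *
s=get_state()
P=cloud(dict(np.load("top0.npz")));P2=cloud(dict(np.load("scene0.npz")))
A=np.r_[P.reshape(-1,3),P2.reshape(-1,3)]
H=np.zeros((12,16))
for i in range(12):
    for j in range(16):
        m=(abs(A[:,0]-(.05+.1*i))<.05)&(abs(A[:,1]-(.85-.1*j))<.05)
        H[i,j]=np.percentile(A[m,2],98) if m.sum()>5 else -1
print("y",[round(.85-.1*j,2) for j in range(16)])
for i in range(11,-1,-1):print("x%.2f"%(.05+.1*i),(H[i]*100).round().astype(int).tolist())
a=W(Q,[.268,0,.15])[0];print(a,W(Q,[.31,0,.04]))
rows(s,[(a,Rl())])
E
```

```text
y [0.85, 0.75, 0.65, 0.55, 0.45, 0.35, 0.25, 0.15, 0.05, -0.05, -0.15, -0.25, -0.35, -0.45, -0.55, -0.65]
x1.15 [-100, -100, -100, -100, 11, 35, 37, 40, 43, 46, 46, 27, 13, 13, 15, 15]
x1.05 [1, 1, -100, -100, -100, 0, 1, 1, 1, 1, 44, 1, 1, 1, 1, 1]
x0.95 [18, 18, 37, 38, 39, 39, 40, 1, 9, 5, 2, 3, 2, 0, 1, 1]
x0.85 [29, 29, 24, 17, 1, 1, 1, 1, 9, 35, 36, 1, 3, 1, 1, 1]
x0.75 [18, 19, 19, 14, 1, 1, 1, 1, 6, 7, 1, 1, 4, 2, 5, 5]
x0.65 [30, 5, 9, 9, 1, 5, 7, 7, 5, 4, 4, 4, 3, 2, 2, 1]
x0.55 [7, 5, 9, 9, 1, 5, 7, 8, 5, 1, 5, 5, 1, 2, 2, 1]
x0.45 [13, 13, 5, 12, 13, 10, 5, 5, 122, 3, 3, 7, 6, 6, 5, 1]
x0.35 [13, 13, 13, 13, 13, 12, 7, 7, 7, 6, 3, 0, 1, 2, 1, 1]
x0.25 [7, 8, 13, 13, 13, 12, 7, 6, 6, 6, 0, 2, 2, 1, 1, 0]
x0.15 [-87, -87, -87, -87, -87, -87, -87, 0, 1, 1, 1, -100, 77, -100, -100, -100]
x0.05 [-87, -87, -87, -87, -87, -87, -87, 0, 37, 39, 1, -87, -87, -87, -87, -87]
[0.57217626 0.09554341 0.15      ] [[0.5714203  0.05355022 0.04      ]]
[574.8, -571.2, 30.7] [-0.1, 0.0, 18.3]
```

```bash
python3 -m handwheel '[[255,40,-40,-30,0,0,2],[255,100,-100,-40,0,0,4],[255,140,-140,-40,0,0,6],[255,180,-180,-40,0,0,8],[255,225,-225,-40,0,0,10],[255,270,-270,-40,0,0,12],[255,310,-310,-40,0,0,14],[255,350,-350,-40,0,0,16],[255,390,-390,-40,0,0,18],[255,430,-430,-40,0,0,18.3]]' 20
python3 - <<'E'
from h import *
from bench import *
s=get_state();print(np.round(s["joint_pos"],3))
rows(s,[(W(Q,[.268,0,.15])[0],Rl()),(W(Q,[.268,0,.075])[0],Rl())])
E
```

```text
t: 1.35
tcp_pos: [0.4764, -0.0809, 0.2206]
ee_rot: [0.0, 1.0, -0.009, 0.0]
force: [0.7, -0.9, -0.7]
grip_width: 0.0004
grip_force: 0.0
[ 0.444  0.169 -0.383  1.934  0.073  1.051 -1.559]
[92.5, -178.2, 70.6] [0.0, -0.0, -0.0]
[92.5, -178.2, 145.6] [0.0, -0.0, -0.0]
```

```bash
python3 -m handwheel '[[255,25,-48,25,0,0,0],[255,50,-96,50,0,0,0],[255,75,-145,80,0,0,0],[255,92.5,-178,110,0,0,0],[255,92.5,-178,145,0,0,0],[255,92.5,-178,155,0,0,0],[255,92.5,-178,160,0,0,0],[255,92.5,-178,164,0,0,0],[255,92.5,-178,167,0,0,0],[255,92.5,-178,170,0,0,0]]'
python3 - <<'E'
from h import *
from bench import *
s=get_state();print(np.round(s["joint_pos"],3))
rows(s,[(W(Q,[.268,0,.046])[0],Rl())])
E
```

```text
t: 2.6
tcp_pos: [0.5722, 0.0933, 0.0512]
ee_rot: [0.0, 1.0, -0.01, 0.001]
force: [-0.5, 0.2, -0.3]
grip_width: 0.0002
grip_force: 0.0
[ 0.084  0.554 -0.393  1.855  0.289  0.788 -2.052]
[-0.0, -2.3, 5.2] [0.0, -0.1, -0.1]
```

Run:
```python
from h import *
from bench import *
c=camera("scene");print(proj(c,[W(Q,[.31,0,.04])[0],W(Q,[.255,0,.054])[0],get_state()["tcp_pos"]]))
cv2.imwrite("pics/s1.png",cv2.resize(c["img"][110:250,160:310,::-1],None,fx=4,fy=4,interpolation=2))
P=cloud(c).reshape(-1,3);l=np.c_[T(Q,P[:,:2]),P[:,2]]
for x in np.arange(.18,.29,.01):
    m=(abs(l[:,0]-x)<.005)&(abs(abs(l[:,1])-.05)<.012);print(round(x,3),m.sum(),np.percentile(l[m,2],[50,80]).round(4) if m.sum() else 0)
```

```text
[[268.55261925 210.68869305]
 [254.91467772 195.43095152]
 [258.56034013 199.54142311]]
0.18 2 [0.0024 0.0027]
0.19 16 [0.0471 0.0504]
0.2 25 [0.048  0.0535]
0.21 25 [0.0489 0.0521]
0.22 24 [0.0481 0.052 ]
0.23 28 [0.0485 0.0531]
0.24 27 [0.0481 0.0534]
0.25 75 [0.0479 0.0542]
0.26 151 [0.0464 0.0556]
0.27 125 [0.0356 0.3937]
0.28 27 [0.3719 0.4118]
```

View pics/s1.png

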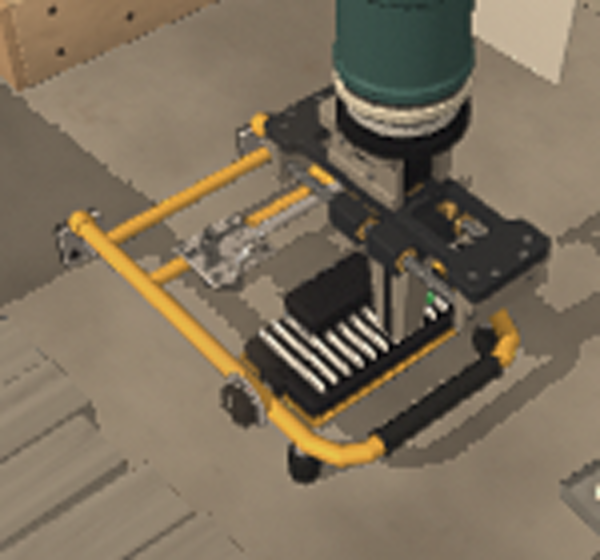

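```bash
python3 -m handwheel '[[255,0,0,-10,0,0,0],[255,0,-6,-12,0,0,0],[255,0,-11,-10,0,0,0],[255,0,-11,-4,0,0,0],[255,0,-11,-2,0,0,0],[255,0,-11,0,0,0,0],[255,0,-11,1,0,0,0],[255,0,-11,2,0,0,0],[255,0,-11,3,0,0,0],[255,0,-11,4,0,0,0]]'
cat > lamp.py <<'E'
from h import *
from bench import *
s=get_state();print(np.round(s["tcp_pos"],4),T(Q,np.array(s["tcp_pos"])[None,:2]),s["force"])
for n in("scene","top"):
    c=camera(n);P=cloud(c).reshape(-1,3);l=np.c_[T(Q,P[:,:2]),P[:,2]]
    o=[];X=[]
    for x in np.arange(.194,.262,.006):
        m=(abs(l[:,0]-x)<.003)&(abs(abs(l[:,1])-.053)<.013)&(l[:,2]<.08)&(l[:,2]>.02)
        if m.sum()>3:o.append((round(x,3),m.sum(),*np.percentile(l[m,2],[20,50,80]).round(4)))
    o=np.array(o);print(n,o[:,:].tolist());print([np.polyfit(o[:,0],o[:,k],1)[0].round(3) for k in(2,3,4)])
E
python3 lamp.py
```

```text
t: 3.9
tcp_pos: [0.5719, 0.1045, 0.0466]
ee_rot: [0.0, 1.0, -0.009, 0.0]
force: [0.4, 0.5, -0.3]
grip_width: 0.0005
grip_force: 0.0
[0.5719 0.1045 0.0466] [[ 0.25909782 -0.00042584]] [ 0.36981742  0.49054809 -0.28817164]
scene [[0.194, 16.0, 0.0453, 0.0466, 0.0486], [0.2, 19.0, 0.0454, 0.0473, 0.0525], [0.206, 19.0, 0.0454, 0.0468, 0.0489], [0.212, 18.0, 0.0465, 0.0475, 0.0523], [0.218, 16.0, 0.0464, 0.048, 0.0534], [0.224, 20.0, 0.0466, 0.0493, 0.0535], [0.23, 23.0, 0.0458, 0.0487, 0.0525], [0.236, 21.0, 0.0464, 0.0484, 0.0522], [0.242, 27.0, 0.0468, 0.0493, 0.0538], [0.248, 33.0, 0.047, 0.0492, 0.0541], [0.254, 30.0, 0.047, 0.0484, 0.0535], [0.26, 35.0, 0.0455, 0.0474, 0.0493]]
[np.float64(0.017), np.float64(0.026), np.float64(0.033)]
top [[0.194, 17.0, 0.0451, 0.0471, 0.0514], [0.2, 18.0, 0.0447, 0.0476, 0.05], [0.206, 19.0, 0.0445, 0.0482, 0.0523], [0.212, 19.0, 0.0461, 0.0484, 0.0518], [0.218, 19.0, 0.0467, 0.0496, 0.0535], [0.224, 17.0, 0.0457, 0.0472, 0.0527], [0.23, 19.0, 0.0467, 0.0484, 0.0526], [0.236, 17.0, 0.0453, 0.0486, 0.0501], [0.242, 18.0, 0.0486, 0.0497, 0.0518], [0.248, 14.0, 0.0462, 0.049, 0.0513], [0.254, 11.0, 0.0466, 0.0471, 0.0486], [0.26, 5.0, 0.0434, 0.046, 0.0464]]
[np.float64(0.011), np.float64(-0.004), np.float64(-0.049)]
```

```bash
python3 -m handwheel '[[255,0,0,0.5,0,0,0],[255,0,0,1,0,0,0],[255,0,0,1.5,0,0,0],[255,0,0,2,0,0,0],[255,0,0,2.5,0,0,0],[255,0,0,3,0,0,0],[255,0,0,3.5,0,0,0],[255,0,0,4,0,0,0],[255,0,0,4.5,0,0,0],[255,0,0,5,0,0,0]]'
python3 lamp.py|tail -4
```

```text
t: 5.25
tcp_pos: [0.5719, 0.1045, 0.0416]
ee_rot: [0.0, 1.0, -0.009, -0.0]
force: [-0.3, -0.2, -0.9]
grip_width: 0.0007
grip_force: 0.0
scene [[0.194, 17.0, 0.0461, 0.047, 0.0505], [0.2, 18.0, 0.0452, 0.0469, 0.0503], [0.206, 16.0, 0.0458, 0.0479, 0.0499], [0.212, 19.0, 0.0466, 0.0481, 0.0526], [0.218, 17.0, 0.0463, 0.0475, 0.052], [0.224, 14.0, 0.0467, 0.0493, 0.0527], [0.23, 23.0, 0.0461, 0.0481, 0.053], [0.236, 21.0, 0.0462, 0.0479, 0.0532], [0.242, 27.0, 0.0461, 0.0488, 0.0542], [0.248, 31.0, 0.0466, 0.0477, 0.0524], [0.254, 29.0, 0.0459, 0.0484, 0.0532], [0.26, 35.0, 0.0453, 0.0466, 0.0481]]
[np.float64(-0.0), np.float64(0.007), np.float64(0.017)]
top [[0.194, 18.0, 0.0442, 0.047, 0.0503], [0.2, 18.0, 0.0457, 0.0485, 0.0512], [0.206, 18.0, 0.0466, 0.0473, 0.0523], [0.212, 20.0, 0.0459, 0.0493, 0.0522], [0.218, 18.0, 0.0437, 0.0468, 0.0503], [0.224, 20.0, 0.0467, 0.0491, 0.0527], [0.23, 17.0, 0.0469, 0.0479, 0.0521], [0.236, 19.0, 0.0462, 0.0486, 0.0529], [0.242, 17.0, 0.0442, 0.0463, 0.0554], [0.248, 14.0, 0.0465, 0.0481, 0.0505], [0.254, 11.0, 0.0462, 0.0498, 0.052], [0.26, 6.0, 0.0445, 0.0465, 0.0508]]
[np.float64(0.004), np.float64(0.001), np.float64(0.014)]
```

Run:
```python
from h import *
from bench import *
c=camera("scene");a=cv2.resize(c["img"][165:225,215:295,::-1],None,fx=7,fy=7,interpolation=2)
t=camera("top");b=cv2.resize(t["img"][150:235,210:282,::-1],None,fx=3,fy=5,interpolation=2)
print(proj(t,np.array(get_state()["tcp_pos"])[None]))
o=np.zeros((430,790,3),np.uint8);o[:420,:560]=a;o[:425,565:781]=b
cv2.imwrite("pics/s2.png",o)
P=cloud(c).reshape(-1,3);l=np.c_[T(Q,P[:,:2]),P[:,2]]
# lowest gripper-finger points near tcp
m=(abs(l[:,1])<.013)&(l[:,0]>.235)&(l[:,0]<.295)&(l[:,2]>.03)&(l[:,2]<.15);k=l[m];k=k[np.argsort(k[:,2])][::4];print(k.round(3).tolist())
```

```text
[[248.51321652 192.48130234]]
[[0.267, -0.003, 0.031], [0.269, 0.007, 0.033], [0.267, -0.003, 0.034], [0.267, 0.012, 0.036], [0.265, -0.001, 0.036], [0.264, 0.011, 0.038], [0.265, -0.008, 0.041], [0.266, -0.002, 0.042], [0.264, -0.011, 0.043], [0.262, -0.006, 0.046], [0.251, 0.008, 0.046], [0.25, 0.001, 0.046], [0.26, 0.007, 0.047], [0.244, -0.001, 0.047], [0.244, -0.012, 0.047], [0.263, 0.008, 0.048], [0.259, -0.007, 0.049], [0.26, 0.003, 0.049], [0.256, 0.01, 0.049], [0.248, -0.005, 0.05], [0.239, 0.0, 0.05], [0.242, -0.002, 0.05], [0.237, -0.009, 0.051], [0.254, 0.002, 0.053], [0.243, -0.0, 0.054], [0.255, -0.01, 0.055], [0.246, -0.01, 0.056], [0.265, -0.009, 0.076], [0.273, 0.005, 0.08], [0.273, -0.008, 0.082], [0.269, -0.009, 0.083], [0.255, -0.011, 0.084], [0.262, -0.01, 0.086], [0.273, -0.009, 0.087], [0.27, -0.01, 0.088], [0.273, -0.009, 0.09], [0.263, -0.011, 0.091], [0.275, 0.003, 0.092], [0.254, -0.009, 0.094], [0.275, -0.003, 0.096], [0.27, -0.01, 0.097], [0.275, -0.007, 0.098], [0.275, -0.004, 0.1], [0.258, -0.009, 0.101], [0.275, 0.003, 0.102], [0.264, -0.012, 0.104], [0.276, -0.009, 0.105], [0.276, 0.005, 0.106], [0.276, 0.009, 0.107], [0.262, -0.01, 0.109], [0.248, -0.011, 0.11], [0.277, -0.002, 0.111], [0.251, -0.011, 0.112], [0.256, -0.011, 0.113], [0.259, -0.01, 0.114], [0.277, 0.008, 0.116], [0.277, 0.001, 0.117], [0.274, -0.01, 0.119], [0.278, -0.007, 0.12], [0.258, -0.01, 0.121], [0.278, 0.0, 0.122], [0.274, -0.01, 0.123], [0.277, -0.003, 0.124], [0.254, -0.01, 0.125], [0.261, -0.009, 0.127], [0.278, -0.003, 0.128], [0.249, -0.012, 0.129], [0.248, -0.011, 0.131], [0.271, -0.011, 0.132], [0.279, -0.004, 0.134], [0.271, -0.011, 0.136], [0.275, -0.011, 0.139], [0.271, -0.011, 0.14], [0.275, -0.011, 0.143]]
```

View pics/s2.png

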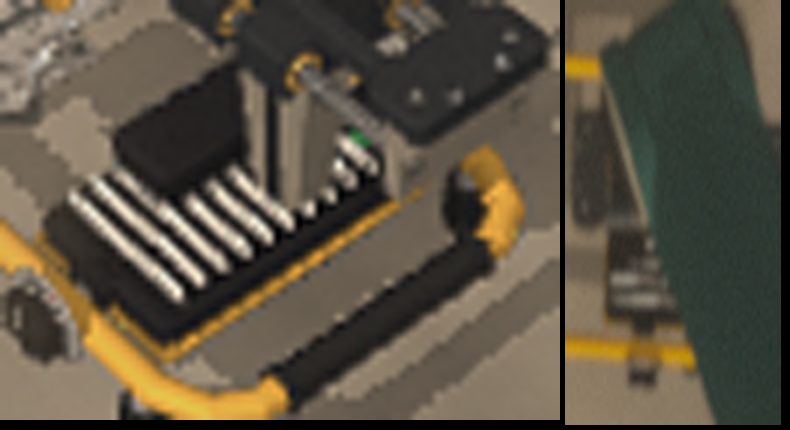

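```bash
python3 -m handwheel '[[255,0,0,2,0,0,0],[255,0,0,4,0,0,0],[255,0,0,6,0,0,0],[255,0,0,8,0,0,0],[255,0,0,10,0,0,0],[255,0,0,12,0,0,0],[255,0,0,14,0,0,0],[255,0,0,16,0,0,0],[255,0,0,17,0,0,0],[255,0,0,18,0,0,0]]'
python3 - <<'E'
from h import *
from bench import *
c=camera("scene")
P=cloud(c).reshape(-1,3);l=np.c_[T(Q,P[:,:2]),P[:,2]]
m=(abs(l[:,1])<.013)&(l[:,0]>.235)&(l[:,0]<.295)&(l[:,2]>.045)&(l[:,2]<.09);k=l[m];k=k[np.argsort(k[:,2])];print((k*1000).round().astype(int).tolist())
print((l[(abs(l[:,1])<.02)&(l[:,0]>.2)&(l[:,0]<.33)&(l[:,2]>.1)&(l[:,2]<.2)][::6]*1000).round().astype(int).tolist())
E
```

```text
t: 6.7
tcp_pos: [0.5719, 0.1045, 0.0236]
ee_rot: [0.0, 1.0, -0.009, -0.0]
force: [-0.6, -0.3, -0.2]
grip_width: 0.0003
grip_force: 0.0
[[264, 7, 46], [261, -12, 46], [237, -2, 46], [244, -12, 46], [264, -11, 47], [261, -9, 47], [240, -12, 47], [247, -4, 47], [261, -5, 48], [235, -1, 48], [266, 12, 48], [254, -13, 48], [256, -11, 48], [259, -7, 48], [243, -4, 48], [260, -12, 49], [252, -11, 49], [238, -10, 49], [249, -9, 49], [247, -11, 49], [244, -12, 51], [260, -11, 52], [246, -10, 52], [256, -11, 53], [240, -8, 53], [243, -11, 53], [258, -9, 53], [249, -9, 53], [239, -11, 54], [245, -9, 54], [236, -8, 54], [255, -11, 56], [258, -9, 57], [263, -10, 58], [252, -7, 58], [269, -9, 59], [262, -9, 61], [266, -10, 61], [273, -9, 62], [250, -9, 62], [259, -10, 63], [265, -9, 63], [272, -1, 64], [274, 5, 64], [274, 1, 64], [274, -6, 64], [273, 9, 65], [249, -8, 65], [253, -9, 65], [271, -10, 65], [258, -9, 66], [263, -11, 67], [265, -9, 67], [274, -9, 67], [270, -10, 68], [274, 5, 68], [275, 0, 69], [253, -9, 69], [269, -9, 70], [259, -10, 71], [263, -10, 71], [274, 8, 71], [274, -3, 71], [
[... 1220 characters left out ...]
], [304, 16, 189], [283, -13, 188], [281, 12, 170], [301, 16, 183], [283, -19, 189], [279, 4, 171], [290, 14, 172], [311, 16, 187], [287, -19, 189], [283, 4, 170], [292, 15, 170], [318, 16, 190], [292, -17, 188], [287, 7, 168], [311, 16, 180], [328, 20, 191], [286, 1, 168], [293, 15, 163], [327, 17, 189], [289, -2, 169], [292, 16, 160], [281, -17, 169], [290, 11, 158], [327, 8, 188], [290, 8, 156], [329, 2, 190], [326, -4, 189], [325, -10, 189], [323, -17, 189], [290, -12, 155], [330, -14, 189], [248, -11, 114], [251, -10, 112], [256, -11, 112], [260, -11, 112], [256, -11, 104], [277, -10, 121], [267, -11, 110], [278, 1, 111], [280, -12, 117], [266, -10, 101], [277, 1, 102], [276, -11, 102]]
```

```bash
python3 -m handwheel '[[255,0,0,1,0,0,0],[255,0,0,2,0,0,0],[255,0,0,3,0,0,0],[255,0,0,4,0,0,0],[255,0,0,5,0,0,0],[255,0,0,6,0,0,0],[255,0,0,7,0,0,0],[255,0,0,8,0,0,0],[255,0,0,8.5,0,0,0],[255,0,0,9,0,0,0]]'
python3 lamp.py|tail -4
```

```text
t: 8.0
tcp_pos: [0.572, 0.1023, 0.0156]
ee_rot: [0.001, 1.0, -0.01, -0.0]
force: [-2.9, -5.4, 9.4]
grip_width: 0.0003
grip_force: 4.8
scene [[0.194, 14.0, 0.0513, 0.0522, 0.0541], [0.2, 22.0, 0.0503, 0.0522, 0.0555], [0.206, 17.0, 0.0482, 0.0495, 0.0535], [0.212, 21.0, 0.0482, 0.0497, 0.0555], [0.218, 19.0, 0.0474, 0.0491, 0.0554], [0.224, 18.0, 0.047, 0.0488, 0.0542], [0.23, 24.0, 0.0453, 0.0468, 0.052], [0.236, 23.0, 0.0443, 0.046, 0.0498], [0.242, 22.0, 0.0432, 0.045, 0.0503], [0.248, 28.0, 0.042, 0.0454, 0.0505], [0.254, 21.0, 0.0409, 0.0421, 0.0473], [0.26, 33.0, 0.0377, 0.0406, 0.0429]]
[np.float64(-0.183), np.float64(-0.164), np.float64(-0.153)]
top [[0.194, 18.0, 0.0513, 0.0528, 0.0544], [0.2, 18.0, 0.0499, 0.0515, 0.0561], [0.206, 18.0, 0.0493, 0.0501, 0.0561], [0.212, 19.0, 0.0491, 0.051, 0.0543], [0.218, 17.0, 0.0473, 0.0497, 0.0527], [0.224, 19.0, 0.0468, 0.0486, 0.0531], [0.23, 19.0, 0.0463, 0.0482, 0.0506], [0.236, 18.0, 0.0448, 0.0464, 0.051], [0.242, 17.0, 0.0426, 0.0455, 0.0486], [0.248, 16.0, 0.0414, 0.0441, 0.0457], [0.254, 13.0, 0.0415, 0.0434, 0.0464], [0.26, 9.0, 0.0395, 0.0425, 0.0441]]
[np.float64(-0.176), np.float64(-0.155), np.float64(-0.18)]
```

```bash
python3 -m handwheel '[[255,0,0,0.5,0,0,0],[255,0,0,1,0,0,0],[255,0,0,1.5,0,0,0],[255,0,0,2,0,0,0],[255,0,0,2.5,0,0,0],[255,0,0,3,0,0,0],[255,0,0,3.5,0,0,0],[255,0,0,4,0,0,0],[255,0,0,4.3,0,0,0],[255,0,0,4.3,0,0,0]]'
python3 lamp.py|tail -4
```

```text
t: 9.35
tcp_pos: [0.5719, 0.1014, 0.011]
ee_rot: [0.002, 1.0, -0.01, -0.0]
force: [-2.7, -5.8, 7.9]
grip_width: 0.0007
grip_force: 4.7
scene [[0.194, 15.0, 0.0549, 0.0565, 0.0595], [0.2, 25.0, 0.0543, 0.0559, 0.059], [0.206, 21.0, 0.0523, 0.0539, 0.0588], [0.212, 24.0, 0.0503, 0.0522, 0.0568], [0.218, 19.0, 0.0486, 0.0503, 0.0538], [0.224, 18.0, 0.047, 0.0489, 0.0541], [0.23, 26.0, 0.0451, 0.047, 0.0522], [0.236, 22.0, 0.042, 0.0439, 0.0468], [0.242, 25.0, 0.041, 0.0426, 0.0469], [0.248, 30.0, 0.0393, 0.0415, 0.0478], [0.254, 23.0, 0.0384, 0.0401, 0.0449], [0.26, 43.0, 0.0254, 0.0345, 0.0374]]
[np.float64(-0.365), np.float64(-0.315), np.float64(-0.303)]
top [[0.194, 17.0, 0.0541, 0.0565, 0.0591], [0.2, 19.0, 0.0539, 0.0564, 0.06], [0.206, 18.0, 0.0528, 0.0541, 0.0596], [0.212, 18.0, 0.0488, 0.0527, 0.0543], [0.218, 18.0, 0.049, 0.0509, 0.054], [0.224, 20.0, 0.0469, 0.049, 0.0524], [0.23, 19.0, 0.0454, 0.0497, 0.0525], [0.236, 17.0, 0.0407, 0.0441, 0.048], [0.242, 18.0, 0.0396, 0.0432, 0.0464], [0.248, 18.0, 0.0404, 0.0422, 0.0462], [0.254, 14.0, 0.0355, 0.0383, 0.0411], [0.26, 9.0, 0.0367, 0.0375, 0.0397]]
[np.float64(-0.301), np.float64(-0.304), np.float64(-0.312)]
```

```bash
python3 -m handwheel '[[255,0,0,0.5,0,0,0],[255,0,0,1,0,0,0],[255,0,0,1.3,0,0,0],[255,0,0,1.3,0,0,0],[255,0,2,-10,0,0,0],[255,0,2,-30,0,0,0],[255,0,-40,-50,0,0,0],[255,0,-80,-50,0,0,0],[255,30,-120,-50,0,0,0],[255,60,-120,-50,0,0,0]]'
cat > lamp2.py <<'E'
from h import *
from bench import *
from scipy.optimize import least_squares
s=get_state();print(np.round(s["tcp_pos"],4))
for n in("scene","top"):
    c=camera(n);P=cloud(c).reshape(-1,3);l=np.c_[T(Q,P[:,:2]),P[:,2]]
    for ys in(1,-1):
      m=(l[:,0]>.192)&(l[:,0]<.256)&(abs(l[:,1]*ys-.053)<.013)&(l[:,2]<.08)&(l[:,2]>.02)
      a=l[m];f=lambda q:np.minimum(q[0]+q[1]*(a[:,0]-.225)-a[:,2],.006)
      q=least_squares(f,[.05,-.3],loss='soft_l1',f_scale=.001,x_scale=[.01,.1]).x
      print(n,ys,m.sum(),q.round(4),np.rad2deg(np.arctan(-q[1])))
E
python3 lamp2.py
```

```text
t: 10.7
tcp_pos: [0.6341, 0.2298, 0.0626]
ee_rot: [-0.002, 1.0, -0.006, 0.001]
force: [1.2, 0.1, -1.2]
grip_width: 0.0005
grip_force: 0.0
[0.6341 0.2298 0.0626]
scene 1 153 [ 0.0499 -0.3215] 17.82243376382514
scene -1 234 [ 0.0485 -0.3524] 19.410777696118632
top 1 17 [ 0.0423 -0.0833] 4.7621220773110675
top -1 0 [ 0.05 -0.3 ] 16.69924423399362
```

```bash
cat > kick.py <<'E'
from h import *
from bench import *
s=get_state();p=np.array(s["tcp_pos"]);l0=np.r_[T(Q,p[None,:2])[0],p[2]];print(l0.round(4))
def leg(th,r): return np.array([.120-.766*r*np.sin(th),-.025+r*np.cos(th),.058+.643*r*np.sin(th)])
def show(l): d=(np.array(l)-l0)*1000;print([round(d[1]),round(d[0]),round(-d[2])],end=" ")  # tool x,y,z
show([.146,.063,.040]);show([.146,.063,.016]);print()
for th in np.arange(0,1.5,.1):
    n=np.array([np.cos(th)*.766,np.sin(th)]);n/=np.hypot(*n)
    c=leg(th,.088);cx=c[:2]+.005*n+[.013,.010*min(1,th/.1)]
    print(round(th,2),end=" ");show([*cx,c[2]-.008-.034]);print()
E
python3 kick.py
```

```text
[0.1381 0.0625 0.0616]
[0, 8, 22] [0, 8, 46] 
0.0 [0, 0, 46] 
0.1 [11, -7, 40] 
0.2 [10, -14, 34] 
0.3 [8, -20, 29] 
0.4 [6, -27, 24] 
0.5 [3, -33, 19] 
0.6 [-2, -39, 14] 
0.7 [-7, -45, 9] 
0.8 [-12, -50, 5] 
0.9 [-19, -55, 1] 
1.0 [-25, -60, -2] 
1.1 [-33, -63, -5] 
1.2 [-41, -66, -7] 
1.3 [-49, -69, -9] 
1.4 [-58, -71, -10]
```

```bash
python3 -m handwheel '[[255,0,8,0,0,0,0],[255,0,8,22,0,0,0],[255,0,8,40,0,0,0],[255,0,8,46,0,0,0],[255,0,5,46,0,0,0],[255,0,0,46,0,0,0],[255,2,-4,43,0,0,0],[255,3,-7,40,0,0,0],[255,4,-11,37,0,0,0],[255,5,-14,34,0,0,0]]'
python3 - <<'E'
from h import *
from bench import *
print(T(Q,np.array(get_state()["tcp_pos"])[None,:2]))
for n in("scene","top"):
    c=camera(n)
    h=c["img"].astype(int);P=cloud(c);m=(h[...,0]>90)&(h[...,1]<60)&(h[...,2]<70)
    m&=(P[...,0]>.45)&(P[...,0]<.75)&(P[...,1]>.1)&(P[...,1]<.4)&(P[...,2]<.2)
    w=P[m];print(n,len(w),T(Q,w[:,:2]).mean(0).round(3) if len(w) else 0,w[:,2].mean().round(3))
c=camera("scene");cv2.imwrite("pics/s3.png",cv2.resize(c["img"][110:250,160:310,::-1],None,fx=4,fy=4,interpolation=2))
E
```

```text
t: 12.05
tcp_pos: [0.6394, 0.2372, 0.0266]
ee_rot: [0.0, 1.0, -0.009, -0.0]
force: [-0.7, -2.5, -0.2]
grip_width: 0.0003
grip_force: 0.9
[[0.12517306 0.06467175]]
scene 0 0 nan
top 0 0 nan<stdin>:8: RuntimeWarning: Mean of empty slice.
  ret = ret.dtype.type(ret / rcount)
```

View pics/s3.png

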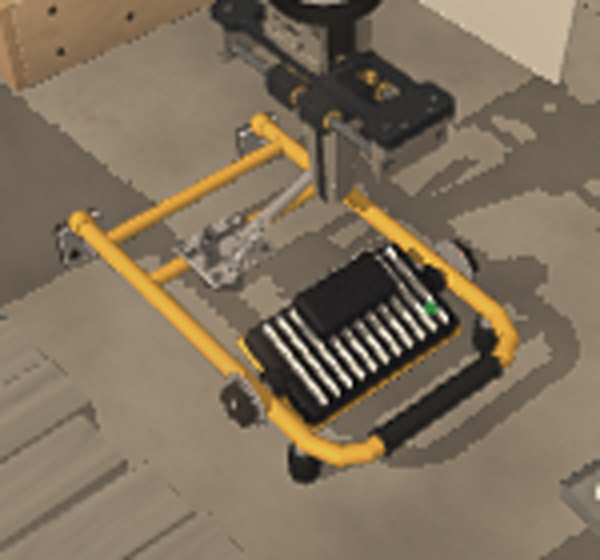

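```bash
python3 -m handwheel '[[255,3,-6,-5,0,0,0],[255,1,-13,-10,0,0,0],[255,-2,-19,-15,0,0,0],[255,-7,-25,-20,0,0,0],[255,-12,-31,-25,0,0,0],[255,-17,-36,-29,0,0,0],[255,-24,-41,-33,0,0,0],[255,-30,-46,-36,0,0,0],[255,-38,-49,-39,0,0,0],[255,-46,-52,-41,0,0,0]]'
cat > tip.py <<'E'
from h import *
from bench import *
print(T(Q,np.array(get_state()["tcp_pos"])[None,:2]))
for n in("scene","top"):
    c=camera(n)
    h=c["img"].astype(int);P=cloud(c);m=(h[...,0]>90)&(h[...,1]<60)&(h[...,2]<70)
    m&=(P[...,0]>.45)&(P[...,0]<.75)&(P[...,1]>.1)&(P[...,1]<.5)&(P[...,2]<.3)
    w=P[m];print(n,len(w),(np.r_[T(Q,w[:,:2]).mean(0),w[:,2].mean()]).round(3) if len(w) else 0)
E
python3 tip.py
```

```text
t: 13.45
tcp_pos: [0.5935, 0.2905, 0.0674]
ee_rot: [-0.0, 1.0, -0.009, -0.0]
force: [-0.6, 0.4, 0.1]
grip_width: 0.0005
grip_force: 0.0
[[0.07264618 0.01784064]]
scene 42 [0.034 0.002 0.138]
top 0 0
```

```bash
python3 -m handwheel '[[255,0,0,-40,0,0,0],[255,0,0,-90,0,0,0],[161,-5,30,-100,0,0,0],[161,-10,80,-100,0,0,0],[161,-15,130,-100,0,0,0],[161,-18,180,-100,0,0,0],[161,-18,237,-100,0,0,0],[161,-18,237,-80,0,0,0],[161,-18,237,-60,0,0,0],[161,-18,237,-60,0,0,0]]'
python3 tip.py
python3 lamp2.py
python3 - <<'E'
from h import *
from bench import *
s=get_state();print(np.round(s["joint_pos"],3))
c=camera("scene")
P=cloud(c).reshape(-1,3);l=np.c_[T(Q,P[:,:2]),P[:,2]]
m=(abs(l[:,1])<.014)&(l[:,0]>.25)&(l[:,0]<.37)&(l[:,2]>.07)&(l[:,2]<.2);k=l[m];k=k[np.argsort(k[:,2])][:60];print((k*1000).round().astype(int).tolist())
cv2.imwrite("pics/s4.png",cv2.resize(c["img"][90:250,140:330,::-1],None,fx=4,fy=3.7,interpolation=2))
E
```

```text
t: 14.8
tcp_pos: [0.5708, 0.0529, 0.126]
ee_rot: [0.0, 1.0, -0.01, -0.002]
force: [0.2, 0.2, 0.3]
grip_width: 0.0342
grip_force: 0.0
[[ 0.31067244 -0.00063217]]
scene 47 [ 0.032 -0.042  0.139]
top 41 [ 0.028 -0.041  0.143]
[0.5722 0.0536 0.1278]
scene 1 151 [ 0.0503 -0.2902] 16.18213914937447
scene -1 232 [ 0.0482 -0.3359] 18.5685251666276
top 1 72 [ 0.0504 -0.3103] 17.238046920300135
top -1 194 [ 0.0488 -0.3566] 19.627471384059884
[ 0.159  0.439 -0.396  1.818  0.208  0.923 -1.918]
[[294, -2, 162], [293, -8, 163], [332, -9, 163], [294, 7, 163], [294, 1, 163], [329, -9, 163], [294, 11, 164], [293, 8, 165], [335, -9, 165], [294, 4, 165], [294, -6, 166], [328, -8, 166], [285, -7, 166], [293, -9, 166], [338, -8, 167], [290, -8, 167], [294, 1, 167], [333, -9, 167], [340, -6, 167], [295, -4, 168], [294, 4, 168], [327, -8, 168], [335, -8, 169], [341, 8, 169], [293, 8, 169], [331, -8, 169], [341, 2, 169], [289, -8, 169], [342, -2, 170], [337, -8, 170], [295, -7, 170], [294, -9, 170], [294, 1, 170], [341, 5, 171], [296, 8, 171], [340, -1, 171], [340, -7, 171], [284, -7, 172], [331, -8, 172], [296, -4, 172], [287, -10, 172], [342, -6, 173], [335, -9, 173], [295, -7, 173], [342, 7, 173], [295, 9, 173], [293, -9, 173], [337, -8, 173], [294, -3, 174], [290, -9, 174], [294, 7, 174], [292, -1, 174], [296, 2, 174], [341, -5, 174], [294, 10, 175], [341, 5, 175], [340, -7, 175], [335, -8, 175], [295, 0, 175], [288, -8, 175]]
```

View pics/s4.png

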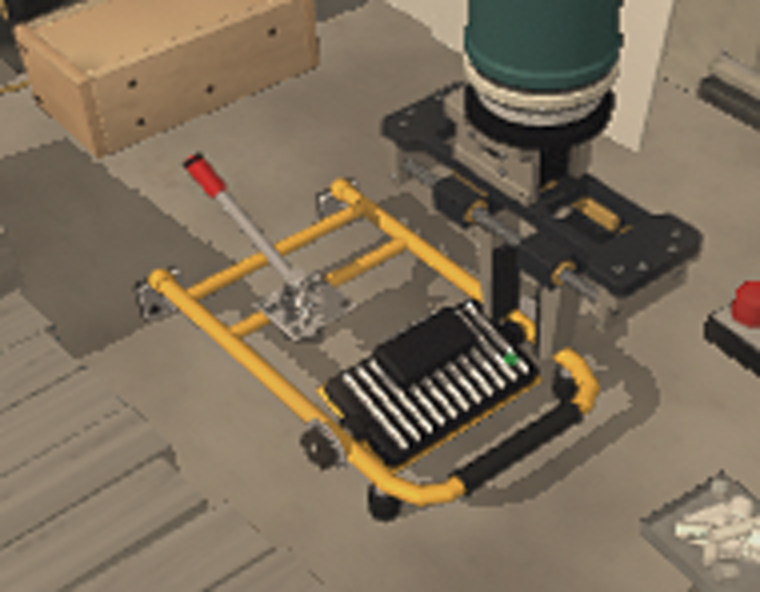

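Run:
```python
from h import *
from bench import *
from scipy.optimize import least_squares
def fit(cs,lo,hi):
    a=[]
    for c in cs:
        P=cloud(c).reshape(-1,3);l=np.c_[T(Q,P[:,:2]),P[:,2]]
        a.append(l[(l[:,0]>.194)&(l[:,0]<.256)&(l[:,1]>lo)&(l[:,1]<hi)&(l[:,2]<.09)&(l[:,2]>.02)])
    a=np.concatenate(a)
    f=lambda q:q[0]+q[1]*(a[:,0]-.225)-a[:,2]
    q=least_squares(f,[.05,-.1],loss='soft_l1',f_scale=.0015,x_scale=[.01,.1]).x
    return len(a),q.round(4),np.rad2deg(np.arctan(-q[1])).round(2)
for n in("scene","top"):
    b=[dict(np.load(n+"0.npz"))];c=[camera(n) for _ in range(3)]
    for lo,hi in((-.066,-.046),(-.066,-.056),(.046,.066),(.056,.066)):print(n,lo,fit(b,lo,hi),fit(c,lo,hi))
```

```text
scene -0.066 (135, array([0.0477, 0.0153]), np.float64(-0.88)) (511, array([ 0.048, -0.363]), np.float64(19.95))
scene -0.066 (75, array([0.0469, 0.0253]), np.float64(-1.45)) (280, array([ 0.0471, -0.3649]), np.float64(20.05))
scene 0.046 (84, array([0.0495, 0.0509]), np.float64(-2.91)) (321, array([ 0.05  , -0.3187]), np.float64(17.68))
scene 0.056 (32, array([0.0485, 0.012 ]), np.float64(-0.69)) (123, array([ 0.049 , -0.3506]), np.float64(19.32))
top -0.066 (143, array([0.0482, 0.022 ]), np.float64(-1.26)) (432, array([ 0.048 , -0.3598]), np.float64(19.79))
top -0.066 (71, array([0.0474, 0.0099]), np.float64(-0.57)) (229, array([ 0.0471, -0.3608]), np.float64(19.84))
top 0.046 (128, array([0.049 , 0.0497]), np.float64(-2.84)) (128, array([ 0.0517, -0.2746]), np.float64(15.35))
top 0.056 (62, array([ 0.0486, -0.0132]), np.float64(0.76)) (52, array([ 0.0523, -0.2399]), np.float64(13.49))
```

```bash
cat > kin.py <<'E'
from h import *
from itertools import product
from scipy.optimize import least_squares
D=[([1.227,.468,-.012,1.604,.006,1.071,-.056],(.192,-.62,.18),(-.001,.989,.15,0)),
([.444,.169,-.383,1.934,.073,1.051,-1.559],(.4764,-.0809,.2206),(0,1,-.009,0)),
([.084,.554,-.393,1.855,.289,.788,-2.052],(.5722,.0933,.0512),(0,1,-.01,.001)),
([.159,.439,-.396,1.818,.208,.923,-1.918],(.5722,.0536,.1278),(0,1,-.01,-.002))]
AX="zyzyzyz"
def fk(q,sg,off,d):
    r=R.from_rotvec([0,0,off[0]]);p=np.array([0,0,d[0]])
    for i,a in enumerate(AX):
        r=r*R.from_euler(a,sg[i]*q[i])
        if i==2:p=p+r.apply([d[4],0,d[1]])
        if i==3:p=p+r.apply([d[5],0,d[2]])
        if i==5:p=p+r.apply([d[6],0,d[3]])
    return p,r*R.from_rotvec([0,0,off[1]])
def fit(sg):
    def f(v):
        o=[]
        for q,p,w in D:
            a,b=fk(q,sg,v[:2],v[2:]);o+=[*(a-p)*10,*(b.inv()*rot(w)).as_rotvec()]
        return np.r_[o,v[6:]*.01]
    best=None
    for o0 in(0,1.57,3.14,-1.57):
        for o1 in(0,3.14):
            r=least_squares(f,[o0,o1,.35,.35,.35,.3,0,0,0],max_nfev=60)
            if best is None or r.cost<best.cost:best=r
    return best
if __name__=="__main__":
    res=[]
    for s in product((1,-1),repeat=4):
        sg=[s[0],1,s[1],1,s[2],1,s[3]];r=fit(sg);res.append((r.cost,sg,r.x.round(4).tolist()))
    res.sort(key=lambda t:t[0])
    for r in res[:3]:print(r)
    import json;json.dump(res[0],open("kin.json","w"))
E
python3 kin.py
```

```text
(np.float64(0.001744432635648023), [-1, 1, -1, 1, -1, 1, -1], [-0.0554, 1.516, -0.3991, 0.5421, 0.4896, -0.3436, -0.0086, 0.0197, 0.0083])
(np.float64(0.19678900280848485), [-1, 1, -1, 1, 1, 1, -1], [-0.0554, 1.3309, -0.0649, 0.5454, 0.495, -0.0096, -0.0078, 0.0196, 0.015])
(np.float64(1.9328158492265144), [-1, 1, 1, 1, -1, 1, -1], [0.0507, 7.3616, -0.82, 0.8083, 0.5622, -0.8621, -0.0147, 0.3572, 0.0315])
```

```bash
cat > feas.py <<'E'
from kin import *
import json
_,sg,v=json.load(open("kin.json"))
lo=np.array([-2.53,-.31,-1.57,.28,-1.29,.15,-2.92])+.03;hi=np.array([2.53,2.02,1.55,2.44,4.43,1.84,2.92])-.03
def ik(p,r,q0,d):
    f=lambda q:np.r_[(fk(q,sg,v[:2],d)[0]-p)*10,(fk(q,sg,v[:2],d)[1].inv()*r).as_rotvec()*3,.003*(q-q0)]
    s=least_squares(f,np.clip(q0,lo,hi),bounds=(lo,hi));e=f(s.x)
    return s.x,np.hypot(np.linalg.norm(e[:3])*100,0),np.rad2deg(np.linalg.norm(e[3:6])/3)
def pose(al,tilt,off=.053):
    a=np.deg2rad(al);lx=.31*np.cos(a)-.04*np.sin(a);z=.31*np.sin(a)+.04*np.cos(a)
    r=Rl(tilt);return W(Q,[lx,0,z])[0]+r.apply([0,0,off]),r
if __name__=="__main__":
  for d7 in(.25,.32,.4):
    d=np.array(v[2:]);d[3]=d7*1.0;d[0]=d7-.0555
    for t0,t1 in((0,-90),(20,-70),(30,-60),(45,-45),(30,-45),(30,-30),(20,-20),(0,0)):
        q=np.array([.159,.439,-.396,1.818,.208,.923,-1.918]);bad=[]
        for k in range(0,16):
            al=max(0,(k-5)*9);t=t0*min(1,k/5)+(t1-t0)*al/90
            q,e,g=ik(*pose(al,t),q,d)
            if e>3 or g>2:bad.append((al,round(e),round(g)))
        print(d7,t0,t1,"bad",bad[:3],len(bad),q.round(2))
E
python3 feas.py
```

```text
0.25 0 -90 bad [] 0 [-1.4   1.3   1.4   1.15  0.3   1.81 -1.67]
0.25 20 -70 bad [] 0 [-1.37  1.13  1.24  1.14  0.16  1.81 -1.81]
0.25 30 -60 bad [] 0 [-1.25  0.91  0.86  1.15  0.28  1.81 -2.04]
0.25 45 -45 bad [] 0 [-0.84  0.7   0.06  1.19  0.52  1.81 -2.39]
0.25 30 -45 bad [] 0 [-0.84  0.7   0.06  1.19  0.52  1.81 -2.39]
0.25 30 -30 bad [] 0 [-0.49  0.67 -0.49  1.24  0.61  1.73 -2.57]
0.25 20 -20 bad [] 0 [-0.45  0.62 -0.48  1.28  0.5   1.58 -2.54]
0.25 0 0 bad [] 0 [-0.36  0.54 -0.46  1.38  0.24  1.28 -2.43]
0.32 0 -90 bad [(90, 13, 4)] 1 [-1.44  1.48  1.52  1.09  0.1   1.81 -1.63]
0.32 20 -70 bad [(90, 11, 4)] 1 [-1.41  1.26  1.34  1.08  0.    1.81 -1.8 ]
0.32 30 -60 bad [(90, 6, 2)] 1 [-1.37  1.12  1.17  1.07  0.    1.81 -1.91]
0.32 45 -45 bad [] 0 [-0.99  0.79  0.28  1.09  0.39  1.81 -2.34]
0.32 30 -45 bad [] 0 [-0.99  0.79  0.28  1.09  0.39  1.81 -2.34]
0.32 30 -30 bad [] 0 [-0.54  0.72 -0.48  1.17  0.62  1.75 -2.59]
0.32 20 -20 bad [] 0 [-0.48  0.65 -0.48  1.24  0.51  1.6  -2.57]
0.32 0 0 bad [] 0 [-0.36  0.54 -0.46  1.38  0.24  1.28 -2.43]
0.4 0 -90 bad [(81, 18, 6), (90, 31, 11)] 2 [-1.5   1.58  1.51  1.04  0.    1.81 -1.69]
0.4 20 -70 bad [(81, 7, 2), (90, 23, 8)] 2 [-1.44  1.28  1.22  1.02 -0.    1.81 -1.92]
0.4 30 -60 bad [(90, 16, 5)] 1 [-1.37  1.15  1.07  1.01  0.    1.81 -2.02]
0.4 45 -45 bad [] 0 [-1.24  0.99  0.83  0.97  0.    1.81 -2.13]
0.4 30 -45 bad [] 0 [-1.24  0.99  0.83  0.97  0.    1.81 -2.13]
0.4 30 -30 bad [] 0 [-0.59  0.78 -0.48  1.09  0.62  1.78 -2.62]
0.4 20 -20 bad [] 0 [-0.52  0.69 -0.48  1.19  0.51  1.62 -2.59]
0.4 0 0 bad [] 0 [-0.36  0.54 -0.46  1.38  0.24  1.28 -2.43]
```

Run:
```python
from feas import *
from bench import *
s=get_state();p,r=pose(0,30);print(p)
rows(s,[(p-r.apply([0,0,.075]),r),(p,r)])
```

```text
[ 0.57189728  0.08004593 -0.00589935]
[-0.6, 11.0, 68.5] [30.0, -0.0, -0.0]
[-0.7, -26.5, 133.5] [30.0, -0.0, -0.0]
```

```bash
python3 -m handwheel '[[172,0,4,5,8,0,0],[172,0,8,10,16,0,0],[172,0,11,20,24,0,0],[172,0,11,32,30,0,0],[172,0,11,44,30,0,0],[172,0,11,56,30,0,0],[172,0,11,65,30,0,0],[172,0,11,68,30,0,0],[172,0,11,68,30,0,0],[172,0,11,68,30,0,0]]' 20
python3 - <<'E'
from h import *
from bench import *
s=get_state();print(np.round(s["joint_pos"],3).tolist(),np.round(s["ee_rot"],4).tolist())
p=np.array(s["tcp_pos"]);r=rot(s["ee_rot"])
for n in("scene","top"):
  c=camera(n)
  P=cloud(c).reshape(-1,3);k=r.inv().apply(P-p)*1000
  m=(abs(k[:,0])<14)&(abs(k[:,1])<50)&(k[:,2]>-110)&(k[:,2]<20)
  k=k[m];k=k[np.argsort(-k[:,2])];print(n,k[:45].round().astype(int).tolist())
E
```

```text
t: 16.6
tcp_pos: [0.5721, 0.0427, 0.0598]
ee_rot: [-0.259, 0.966, -0.009, 0.003]
force: [-0.6, 0.9, -0.5]
grip_width: 0.0298
grip_force: 0.0
[0.633, 0.678, -0.6, 1.845, -0.224, 0.785, -1.293] [-0.2586, 0.9659, -0.0086, 0.0028]
scene [[-6, -7, 20], [-11, 9, 19], [9, -7, 19], [4, -7, 18], [11, 7, 18], [-8, 8, 18], [-4, 8, 18], [9, -4, 18], [0, 7, 17], [0, -6, 17], [7, 8, 17], [3, 9, 17], [2, -5, 16], [-7, 6, 16], [-2, -4, 16], [-13, -4, 16], [6, -2, 16], [-9, -5, 16], [-7, -3, 16], [12, 5, 15], [-5, -6, 15], [12, -1, 15], [7, 6, 15], [-5, -2, 15], [4, 0, 15], [5, -5, 15], [7, 2, 15], [8, 0, 15], [12, -4, 15], [-10, 4, 15], [9, 4, 15], [9, -6, 14], [-3, 0, 14], [-9, -1, 14], [-12, 7, 14], [-12, -3, 14], [-5, 2, 14], [-2, 3, 14], [-11, 1, 14], [-1, -3, 14], [2, 3, 13], [-14, -1, 13], [2, 6, 13], [-4, 5, 13], [9, -2, 13]]
top [[8, -7, 20], [-1, -6, 20], [-11, -9, 20], [-8, -10, 19], [11, -4, 19], [4, -11, 19], [-2, -10, 19], [-5, -7, 19], [11, -1, 18], [-11, -7, 18], [-8, -7, 18], [10, -9, 17], [13, -9, 17], [-13, -4, 16], [4, -9, 16], [7, -5, 16], [14, -2, 16], [-14, -8, 16], [-13, 2, 16], [-10, 6, 15], [-2, -5, 15], [4, -6, 15], [-13, -2, 15], [-4, -2, 15], [8, -3, 14], [1, -10, 14], [-8, -6, 14], [-2, -3, 13], [-11, -6, 13], [-11, -3, 13], [-13, 4, 13], [13, -8, 13], [-5, -7, 12], [4, -4, 12], [-8, -4, 12], [1, -8, 12], [1, -4, 12], [-11, -1, 10]]
```

Run:
```python
from h import *
from bench import *
s=get_state()
p=np.array(s["tcp_pos"]);r=rot(s["ee_rot"])
c=camera("scene")
P=cloud(c).reshape(-1,3);k=r.inv().apply(P-p)*1000
m=(abs(k[:,0])<14)&(abs(k[:,1])<50)&(k[:,2]>-75)&(k[:,2]<12)
k=k[m];k=k[np.argsort(-k[:,2])];print(len(k),k[:50].round().astype(int).tolist())
```

```text
95 [[-10, 2, 12], [-4, -1, 10], [-7, 23, -33], [-9, -15, -34], [11, 16, -36], [-9, -21, -37], [-9, -17, -38], [-10, 19, -38], [-9, -23, -38], [-8, 20, -38], [-8, -19, -39], [-8, 24, -39], [-10, 26, -40], [-6, 16, -41], [-8, 18, -42], [-9, -25, -42], [-10, -16, -43], [-9, -21, -43], [-8, 21, -43], [-11, 17, -43], [-8, -27, -43], [-10, 27, -44], [-9, -18, -45], [-8, -23, -45], [2, 16, -45], [-9, -14, -46], [-8, 28, -46], [-9, 25, -46], [-8, -25, -47], [-9, 19, -49], [-10, -20, -49], [-9, 23, -49], [-9, 26, -49], [-9, -16, -50], [-8, 21, -50], [-9, 29, -51], [-10, -22, -52], [-9, -27, -52], [-9, 24, -53], [-9, -18, -53], [-10, 17, -53], [-9, -24, -54], [-9, 18, -56], [-10, 27, -56], [-10, -15, -56], [-9, 22, -57], [-9, -17, -57], [-11, -20, -58], [-9, -22, -58], [-10, -26, -58]]
```

```bash
python3 -m handwheel '[[172,0,0,20,0,0,0],[172,0,0,40,0,0,0],[172,0,0,55,0,0,0],[172,0,0,66,0,0,0],[172,0,0,74,0,0,0],[172,0,0,74,0,0,0],[255,0,0,74,0,0,0],[255,0,0,74,0,0,0],[255,0,0,74,0,0,0],[255,0,0,74,0,0,0]]' 20
python3 - <<'E'
from feas import *
from bench import *
s=get_state();q=np.array(s["joint_pos"]);print(q.round(3).tolist())
p0=np.array(s["tcp_pos"]);r0=rot(s["ee_rot"]);g=p0-r0.apply([0,0,.053]);print("grasp pt light",T(Q,g[None,:2]),g[2],s["grip_force"])
# refit d1,d7 with tilt
for d7 in(.2,.25,.3,.35,.4,.45):
    d=np.array(v[2:]);d[3]=d7;d[0]=d7-.0555;a,b=fk(q,sg,v[:2],d);print(d7,(a-p0).round(4),np.rad2deg((b.inv()*r0).magnitude()).round(2))
E
```

```text
t: 18.0
tcp_pos: [0.5728, 0.0803, -0.0038]
ee_rot: [-0.259, 0.966, -0.009, 0.003]
force: [-0.1, 3.1, 6.3]
grip_width: 0.0172
grip_force: 20.0
[0.559, 0.777, -0.583, 1.873, -0.212, 0.642, -1.306]
grasp pt light [[0.30977707 0.00090084]] 0.042051178896265855 20.0026872754097
0.2 [ 0.0071 -0.0823 -0.0197] 1.64
0.25 [ 0.009  -0.0573 -0.013 ] 1.64
0.3 [ 0.0109 -0.0323 -0.0063] 1.64
0.35 [ 0.0128 -0.0074  0.0005] 1.64
0.4 [0.0147 0.0176 0.0072] 1.64
0.45 [0.0165 0.0426 0.0139] 1.64
```

```bash
cat > raise.py <<'E'
from feas import *
import sys
def tl(al): return 30-70*al/90
a0,a1=map(float,sys.argv[1:3]);b=pose(a0,tl(a0))
al=np.linspace(a0,a1,11)[1:]
for a in al:
    p,r=pose(a,tl(a));d=(b[1].inv().apply(p-b[0])*1000).round(1)+0.;t=np.rad2deg((b[1].inv()*r).as_rotvec()).round(1)[0]
    print(f"[255,{d[0]:g},{d[1]:g},{d[2]:g},{t:g},0,0]",end=",")
print()
if len(sys.argv)>3:
    d=np.array(v[2:]);d[3]=.365;d[0]=.3095;q=np.array([0.559,0.777,-0.583,1.873,-0.212,0.642,-1.306])
    for a in range(0,91,5):
        q,e,g=ik(*pose(a,tl(a)),q,d)
        if a%15==0:print(a,e.round(1),g.round(1),q.round(2))
E
python3 raise.py 0 15 x
```

```text
[255,0,-4,-6.5,-1.2,0,0],[255,0,-8.1,-12.8,-2.3,0,0],[255,0,-12.4,-19,-3.5,0,0],[255,0,-16.9,-25.1,-4.7,0,0],[255,0,-21.5,-31.1,-5.8,0,0],[255,0,-26.3,-36.9,-7,0,0],[255,0,-31.2,-42.6,-8.2,0,0],[255,0,-36.3,-48.2,-9.3,0,0],[255,0,-41.5,-53.7,-10.5,0,0],[255,0,-46.8,-58.9,-11.7,0,0],
0 0.0 0.0 [ 0.56  0.78 -0.57  1.88 -0.21  0.66 -1.31]
15 0.0 0.0 [ 0.35  0.56 -0.48  1.88 -0.11  0.75 -1.57]
30 0.0 0.0 [ 0.12  0.43 -0.4   1.81  0.06  0.9  -1.87]
45 0.0 0.0 [-0.12  0.41 -0.36  1.69  0.25  1.11 -2.16]
60 0.0 0.0 [-0.34  0.48 -0.34  1.52  0.4   1.36 -2.37]
75 0.0 0.0 [-0.55  0.62 -0.31  1.31  0.52  1.62 -2.5 ]
90 0.0 0.0 [-0.89  0.79  0.05  1.05  0.44  1.81 -2.43]
```

```bash
sed -i 's/30-70/30-65/' raise.py; python3 raise.py 0 15 x; for a in 15 30 45 60 75; do echo $a; python3 raise.py $a $((a+15)); done
```

```text
[255,0,-4,-6.4,-1.1,0,0],[255,0,-8.3,-12.8,-2.2,0,0],[255,0,-12.6,-19,-3.2,0,0],[255,0,-17.2,-25.1,-4.3,0,0],[255,0,-21.9,-31,-5.4,0,0],[255,0,-26.7,-36.9,-6.5,0,0],[255,0,-31.7,-42.6,-7.6,0,0],[255,0,-36.9,-48.1,-8.7,0,0],[255,0,-42.2,-53.5,-9.7,0,0],[255,0,-47.6,-58.8,-10.8,0,0],
0 0.0 0.0 [ 0.56  0.78 -0.57  1.88 -0.21  0.66 -1.31]
15 0.0 0.0 [ 0.37  0.56 -0.49  1.88 -0.12  0.75 -1.55]
30 0.0 0.0 [ 0.15  0.43 -0.42  1.81  0.04  0.9  -1.84]
45 0.0 0.0 [-0.08  0.4  -0.38  1.7   0.21  1.09 -2.12]
60 0.0 0.0 [-0.3   0.46 -0.36  1.54  0.36  1.32 -2.34]
75 0.0 0.0 [-0.51  0.59 -0.34  1.34  0.48  1.56 -2.49]
90 0.0 0.0 [-0.69  0.77 -0.29  1.09  0.57  1.8  -2.55]
15
[255,0,-4.5,-6.1,-1.1,0,0],[255,0,-9.2,-12,-2.2,0,0],[255,0,-14,-17.8,-3.2,0,0],[255,0,-18.9,-23.5,-4.3,0,0],[255,0,-24,-29,-5.4,0,0],[255,0,-29.3,-34.4,-6.5,0,0],[255,0,-34.7,-39.6,-7.6,0,0],[255,0,-40.2,-44.7,-8.7,0,0],[255,0,-45.9,-49.7,-9.8,0,0],[255,0,-51.6,-54.5,-10.8,0,0],
30
[255,0,-4.9,-5.6,-1.1,0,0],[255,0,-10,-11.2,-2.2,0,0],[255,0,-15.2,-16.5,-3.2,0,0],[255,0,-20.6,-21.8,-4.3,0,0],[255,0,-26.1,-26.8,-5.4,0,0],[255,
[... 306 characters left out ...]
,-6.5,0,0],[255,0,-39.9,-33.2,-7.6,0,0],[255,0,-46.1,-37.3,-8.7,0,0],[255,0,-52.4,-41.2,-9.8,0,0],[255,0,-58.7,-45,-10.8,0,0],
60
[255,0,-5.7,-4.7,-1.1,0,0],[255,0,-11.5,-9.3,-2.2,0,0],[255,0,-17.4,-13.7,-3.2,0,0],[255,0,-23.4,-18,-4.3,0,0],[255,0,-29.6,-22,-5.4,0,0],[255,0,-35.8,-26,-6.5,0,0],[255,0,-42.2,-29.7,-7.6,0,0],[255,0,-48.6,-33.3,-8.7,0,0],[255,0,-55.1,-36.6,-9.8,0,0],[255,0,-61.8,-39.9,-10.8,0,0],
75
[255,0,-6,-4.2,-1.1,0,0],[255,0,-12.1,-8.3,-2.2,0,0],[255,0,-18.3,-12.2,-3.3,0,0],[255,0,-24.7,-15.9,-4.3,0,0],[255,0,-31.1,-19.5,-5.4,0,0],[255,0,-37.6,-22.8,-6.5,0,0],[255,0,-44.2,-26,-7.6,0,0],[255,0,-50.8,-29.1,-8.7,0,0],[255,0,-57.6,-31.9,-9.7,0,0],[255,0,-64.4,-34.5,-10.8,0,0],
```

```bash
python3 -m handwheel '[[255,0,-4,-6.5,-1.1,0,0],[255,0,-8.3,-13,-2.2,0,0],[255,0,-12.6,-19,-3.2,0,0],[255,0,-17,-25,-4.3,0,0],[255,0,-22,-31,-5.4,0,0],[255,0,-26.7,-37,-6.5,0,0],[255,0,-31.7,-42.6,-7.6,0,0],[255,0,-37,-48,-8.7,0,0],[255,0,-42,-53.5,-9.7,0,0],[255,0,-47.6,-58.8,-10.8,0,0]]' 18
cat > chk.py <<'E'
from feas import *
from bench import *
import sys
s=get_state();p=np.array(s["tcp_pos"]);r=rot(s["ee_rot"]);g=p-r.apply([0,0,.053]);l=T(Q,g[None,:2])[0]
print("grasp light",l.round(4),g[2].round(4),"alpha",np.rad2deg(np.arctan2(g[2],l[0])-np.arctan2(.04,.31)).round(2),"rad",np.hypot(l[0],g[2]).round(4))
al=float(sys.argv[1]);tp,tr=pose(al,30-65*al/90);print("cmd-meas mm (tool)",(r.inv().apply(tp-p)*1000).round(1),np.rad2deg((r.inv()*tr).as_rotvec()).round(1),np.round(s["joint_pos"],2))
# feet/frame: yellow side tubes
c=camera("scene");hsv=cv2.cvtColor(c["img"],cv2.COLOR_RGB2HSV);P=cloud(c)
m=cv2.inRange(hsv,(18,130,80),(32,255,255))>0
P=P[m];L=np.c_[T(Q,P[:,:2]),P[:,2]]
for sg_ in(1,-1):
    k=L[(abs(L[:,1]*sg_-.085)<.013)&(L[:,0]>-.08)&(L[:,0]<.35)&(L[:,2]<.33)&(L[:,2]>.004)]
    if len(k)>20:
        c0=np.median(k,0);d=k[:,[0,2]]-c0[[0,2]];u=np.linalg.svd(d,full_matrices=False)[2][0];u*=np.sign(u[1]);res=d@[-u[1],u[0]]
        g=abs(res)<.01;d=d[g];d=d-d.mean(0);u=np.linalg.svd(d,full_matrices=False)[2][0];u*=np.sign(u[1])
        print("side",sg_,len(k),"tilt",np.rad2deg(np.arctan2(u[1],u[0])).round(2),"y",np.median(k[:,1]).round(4),"pt",(k[g].mean(0)).round(4))
E
python3 chk.py 15
```

```text
t: 19.25
tcp_pos: [0.5726, 0.0914, 0.0705]
ee_rot: [-0.166, 0.986, -0.009, 0.002]
force: [0.3, -2.5, -4.5]
grip_width: 0.0174
grip_force: 18.0
grasp light [0.2895 0.0005] 0.1205 alpha 15.25 rad 0.3136
cmd-meas mm (tool) [-0.5  0.1  1.7] [ 0. -0. -0.] [ 0.36  0.56 -0.48  1.87 -0.12  0.74 -1.55]
side 1 115 tilt 14.89 y 0.0826 pt [0.0591 0.0828 0.0618]
side -1 364 tilt 14.7 y -0.0855 pt [ 0.1525 -0.0848  0.0864]
```

Tracking well. Continue.

```bash
python3 -m handwheel '[[255,0,-4.5,-6,-1.1,0,0],[255,0,-9.2,-12,-2.2,0,0],[255,0,-14,-18,-3.2,0,0],[255,0,-19,-23.5,-4.3,0,0],[255,0,-24,-29,-5.4,0,0],[255,0,-29.3,-34.4,-6.5,0,0],[255,0,-34.7,-39.6,-7.6,0,0],[255,0,-40.2,-44.7,-8.7,0,0],[255,0,-46,-49.7,-9.8,0,0],[255,0,-51.6,-54.5,-10.8,0,0]]'
python3 chk.py 30
```

```text
t: 20.55
tcp_pos: [0.5732, 0.1224, 0.1389]
ee_rot: [-0.073, 0.997, -0.009, 0.001]
force: [-0.7, 0.2, -4.7]
grip_width: 0.0173
grip_force: 18.0
grasp light [0.2488 0.0005] 0.1913 alpha 30.2 rad 0.3139
cmd-meas mm (tool) [-0.5 -0.1  1.7] [ 0. -0. -0.] [ 0.13  0.43 -0.4   1.81  0.03  0.89 -1.84]
side 1 50 tilt 29.57 y 0.0825 pt [0.0254 0.0823 0.0655]
side -1 269 tilt 29.36 y -0.0867 pt [ 0.1348 -0.0855  0.1268]
```

```bash
python3 -m handwheel '[[255,0,-5,-5.6,-1.1,0,0],[255,0,-10,-11,-2.2,0,0],[255,0,-15.2,-16.5,-3.2,0,0],[255,0,-20.6,-21.8,-4.3,0,0],[255,0,-26,-26.8,-5.4,0,0],[255,0,-31.7,-31.7,-6.5,0,0],[255,0,-37.4,-36.5,-7.6,0,0],[255,0,-43.3,-41,-8.7,0,0],[255,0,-49.3,-45.6,-9.8,0,0],[255,0,-55.4,-49.8,-10.8,0,0]]'
python3 chk.py 45
```

```text
t: 21.85
tcp_pos: [0.5744, 0.1695, 0.1965]
ee_rot: [0.022, 1.0, -0.01, 0.0]
force: [0.4, -4.6, 0.2]
grip_width: 0.0175
grip_force: 18.0
grasp light [0.1917 0.0009] 0.2494 alpha 45.1 rad 0.3146
cmd-meas mm (tool) [-0.9 -0.9  1.9] [ 0.  -0.  -0.1] [-0.1   0.41 -0.35  1.69  0.2   1.1  -2.11]
side -1 189 tilt 44.25 y -0.0882 pt [ 0.1106 -0.0861  0.1659]
```

```bash
python3 -m handwheel '[[255,0,-5.3,-5.2,-1.1,0,0],[255,0,-10.8,-10.3,-2.2,0,0],[255,0,-16.4,-15.2,-3.2,0,0],[255,0,-22,-20,-4.3,0,0],[255,0,-28,-24.5,-5.4,0,0],[255,0,-34,-29,-6.5,0,0],[255,0,-40,-33.2,-7.6,0,0],[255,0,-46,-37.3,-8.7,0,0],[255,0,-52.4,-41.2,-9.8,0,0],[255,0,-58.7,-45,-10.8,0,0]]'
python3 chk.py 60
```

```text
t: 23.15
tcp_pos: [0.5758, 0.2303, 0.2398]
ee_rot: [0.116, 0.993, -0.01, -0.0]
force: [0.7, -4.6, 5.4]
grip_width: 0.0169
grip_force: 18.0
grasp light [0.121  0.0011] 0.2914 alpha 60.1 rad 0.3155
cmd-meas mm (tool) [-1.2 -1.2  2.7] [-0.1 -0.1 -0.1] [-0.32  0.47 -0.33  1.52  0.34  1.34 -2.32]
side 1 167 tilt 59.41 y 0.0808 pt [0.047  0.0805 0.152 ]
side -1 230 tilt 59.83 y -0.0871 pt [ 0.0617 -0.0856  0.1775]
```

```bash
python3 -m handwheel '[[255,0,-5.7,-4.7,-1.1,0,0],[255,0,-11.5,-9.3,-2.2,0,0],[255,0,-17.4,-13.7,-3.2,0,0],[255,0,-23.4,-18,-4.3,0,0],[255,0,-29.6,-22,-5.4,0,0],[255,0,-35.8,-26,-6.5,0,0],[255,0,-42.2,-29.7,-7.6,0,0],[255,0,-48.6,-33.3,-8.7,0,0],[255,0,-55,-36.6,-9.8,0,0],[255,0,-61.8,-40,-10.8,0,0]]'
python3 chk.py 75
```

```text
t: 24.45
tcp_pos: [0.5772, 0.3009, 0.2649]
ee_rot: [0.207, 0.978, -0.009, -0.0]
force: [2.0, -1.3, 4.6]
grip_width: 0.0174
grip_force: 18.0
grasp light [0.041  0.0012] 0.3133 alpha 75.18 rad 0.316
cmd-meas mm (tool) [-1.4 -0.7  3.4] [-0.2 -0.2 -0.1] [-0.52  0.6  -0.3   1.3   0.45  1.59 -2.45]
side 1 282 tilt 74.36 y 0.0818 pt [0.0086 0.0821 0.1638]
side -1 317 tilt 74.8 y -0.0859 pt [ 0.0109 -0.0848  0.1739]
```

```bash
python3 -m handwheel '[[255,0,-6,-4.2,-1.1,0,0],[255,0,-12,-8.3,-2.2,0,0],[255,0,-18.3,-12.2,-3.3,0,0],[255,0,-24.7,-16,-4.3,0,0],[255,0,-31,-19.5,-5.4,0,0],[255,0,-37.6,-22.8,-6.5,0,0],[255,0,-44,-26,-7.6,0,0],[255,0,-50.8,-29,-8.7,0,0],[255,0,-57.6,-32,-9.7,0,0],[255,0,-57.6,-32,-9.7,0,0]]'
python3 chk.py 88.5
```

```text
t: 25.75
tcp_pos: [0.578, 0.3682, 0.2701]
ee_rot: [0.288, 0.957, -0.008, -0.001]
force: [4.8, 1.4, 6.7]
grip_width: 0.0169
grip_force: 18.0
grasp light [-0.034   0.0007] 0.3143 alpha 88.83 rad 0.3161
cmd-meas mm (tool) [-1.   0.3  4. ] [-0.4 -0.2 -0. ] [-0.7   0.76 -0.23  1.06  0.51  1.81 -2.49]
side 1 329 tilt 88.19 y 0.0822 pt [-0.0302  0.0825  0.163 ]
side -1 388 tilt 88.48 y -0.0853 pt [-0.0299 -0.0846  0.1708]
```

Run:
```python
from feas import *
from bench import *
d=np.array(v[2:]);d[3]=.365;d[0]=.3095;q=np.array(get_state()["joint_pos"])
b=pose(88.5,30-65*88.5/90)
for t in(-34,-31,-28):
    p,r=pose(90,t);print(t,(b[1].inv().apply(p-b[0])*1000).round(1),np.rad2deg((b[1].inv()*r).as_rotvec()).round(1),ik(p,r,q,d)[0].round(2))
```

```text
-34 [ 0.  -7.2 -3.8] [-0.1  0.   0. ] [-0.72  0.75 -0.22  1.1   0.53  1.78 -2.53]
-31 [  0.  -10.   -3.8] [2.9 0.  0. ] [-0.7   0.73 -0.24  1.12  0.5   1.73 -2.53]
-28 [  0.  -12.7  -4. ] [ 5.9 -0.   0. ] [-0.68  0.71 -0.25  1.14  0.47  1.69 -2.52]
```

```bash
python3 -m handwheel '[[255,0,-1.5,-0.6,0.5,0,0],[255,0,-3,-1.2,1,0,0],[255,0,-4.5,-1.8,1.5,0,0],[255,0,-6,-2.4,2,0,0],[255,0,-7.5,-3,2.5,0,0],[255,0,-9,-3.5,2.9,0,0],[255,0,-10,-3.8,2.9,0,0],[255,0,-10,-3.8,2.9,0,0],[255,0,-10,-3.8,2.9,0,0],[255,0,-10,-3.8,2.9,0,0]]'
python3 chk.py 90
python3 - <<'E'
from h import *
from bench import *
c=camera("scene");cv2.imwrite("pics/s5.png",cv2.resize(c["img"][20:210,110:310,::-1],None,fx=3.5,fy=3.1,interpolation=2))
c=camera("top");P=cloud(c);hsv=cv2.cvtColor(c["img"],cv2.COLOR_RGB2HSV)
E
```

```text
t: 27.05
tcp_pos: [0.5783, 0.3772, 0.2675]
ee_rot: [0.264, 0.964, -0.009, -0.001]
force: [4.5, 1.6, 7.2]
grip_width: 0.0172
grip_force: 18.0
grasp light [-0.0408  0.0009] 0.3131 alpha 90.07 rad 0.3157
cmd-meas mm (tool) [-1.1  3.1  2.9] [-4.3 -0.1 -0.1] [-0.69  0.75 -0.24  1.06  0.49  1.77 -2.5 ]
side 1 330 tilt 89.49 y 0.0822 pt [-0.0341  0.0827  0.1614]
side -1 389 tilt 89.83 y -0.0853 pt [-0.0336 -0.0846  0.1698]
```

View pics/s5.png

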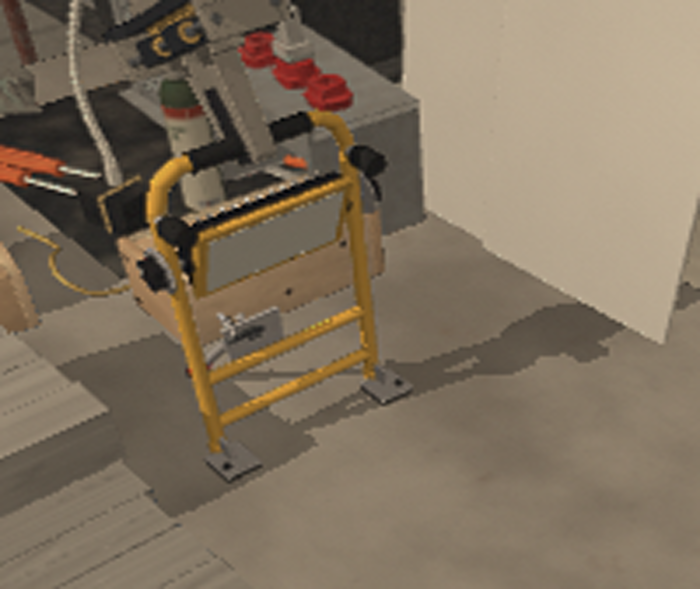

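```bash
python3 - <<'E'
from h import *
from bench import *
cs=[camera("scene") for _ in range(4)]
L=np.concatenate([(lambda P:np.c_[T(Q,P[:,:2]),P[:,2]])(cloud(c).reshape(-1,3)) for c in cs])
for y in(.085,-.085):
    b=L[(abs(L[:,1]-y)<.03)&(L[:,0]>.015)&(L[:,0]<.05)&(abs(L[:,2])<.02)]
    k=L[(abs(L[:,1]-y)<.016)&(L[:,0]>-.028)&(L[:,0]<-.001)&(abs(L[:,2])<.012)]
    print(y,len(b),np.median(b[:,2]).round(4),len(k),np.polyfit(k[:,0],k[:,2],1).round(4))
    for x in np.arange(-.036,.012,.004):
        m=(abs(k[:,0]-x)<.002);
        if m.sum():print(round(x,3),m.sum(),np.median(k[m,2]).round(4),end="; ")
    print()
    # front edge via gray plate vs bench brightness jump: height step
    z=L[(abs(L[:,1]-y)<.014)&(L[:,0]>-.01)&(L[:,0]<.012)&(abs(L[:,2])<.015)]
    for x in np.arange(-.008,.011,.002):
        m=abs(z[:,0]-x)<.001;print(round(x,3),np.median(z[m,2]).round(4) if m.sum() else None,end=" ")
    print()
E
python3 tip.py
```

```text
0.085 548 0.0004 232 [-0.0988  0.0067]
-0.028 14 0.0096; -0.024 28 0.0091; -0.02 31 0.0093; -0.016 30 0.0091; -0.012 35 0.0088; -0.008 38 0.0087; -0.004 35 0.0085; -0.0 21 0.0063; 
-0.008 0.0098 -0.006 0.009 -0.004 0.0096 -0.002 0.0078 0.0 0.0049 0.002 0.002 0.004 -0.0005 0.006 0.0002 0.008 0.0014 0.01 -0.0001 
-0.085 668 -0.0 276 [0.0033 0.0083]
-0.028 16 0.0079; -0.024 30 0.0084; -0.02 47 0.0094; -0.016 35 0.0087; -0.012 46 0.0092; -0.008 37 0.0089; -0.004 42 0.0089; -0.0 23 0.0079; 
-0.008 0.0093 -0.006 0.009 -0.004 0.009 -0.002 0.0083 0.0 0.0041 0.002 0.0035 0.004 0.0001 0.006 -0.0005 0.008 -0.0006 0.01 0.0008 
[[-0.01371691  0.00106716]]
scene 1 [-0.12  -0.039  0.038]
top 0 0
```

Run:
```python
from h import *
from bench import *
def tilt(cs,ax,lim):
    L=[]
    for c in cs:
        hsv=cv2.cvtColor(c["img"],cv2.COLOR_RGB2HSV);P=cloud(c)[cv2.inRange(hsv,(18,130,80),(32,255,255))>0];L.append(np.c_[T(Q,P[:,:2]),P[:,2]])
    L=np.concatenate(L)
    for y in(.085,-.085):
        k=L[(abs(L[:,1]-y)<.009)&(L[:,ax]>lim[0])&(L[:,ax]<lim[1])&(L[:,0]>-.08)&(L[:,0]<.35)&(L[:,2]>.004)&(L[:,2]<.33)]
        o=2-ax;t=k[:,ax];w=k[:,o]
        for _ in range(5):
            f=np.polyfit(t,w,1);e=abs(w-np.polyval(f,t));g=e<.005;t,w=t[g],w[g]
        print(y,len(t),"deg off",np.rad2deg(np.arctan(f[0])).round(2),"at0",f[1].round(4))
for n in("scene","top"):print(n);tilt([dict(np.load(n+"0.npz"))],0,(.03,.25))
tilt([camera("scene") for _ in range(3)],2,(.03,.25))
```

```text
scene
0.085 232 deg off 0.07 at0 0.0454
-0.085 261 deg off 0.29 at0 0.045
top
0.085 257 deg off 0.02 at0 0.0461
-0.085 259 deg off -0.25 at0 0.0471
0.085 665 deg off 0.58 at0 -0.0351
-0.085 753 deg off 0.61 at0 -0.0345
```

```bash
python3 -m handwheel '[[255,0,-0.4,-0.2,0,0,0],[255,0,-0.8,-0.4,0,0,0],[255,0,-1.2,-0.7,0,0,0],[255,0,-1.6,-0.9,0,0,0],[255,0,-2,-1.1,0,0,0],[255,0,-2,-1.1,0,0,0],[255,0,-2,-1.1,0,0,0],[255,0,-2,-1.1,0,0,0],[255,0,-2,-1.1,0,0,0],[255,0,-2,-1.1,0,0,0]]'
python3 - <<'E'
from h import *
from bench import *
cs=[camera("scene") for _ in range(4)];A=[];B=[]
for c in cs:
    hsv=cv2.cvtColor(c["img"],cv2.COLOR_RGB2HSV);P=cloud(c);L=np.c_[T(Q,P.reshape(-1,3)[:,:2]),P.reshape(-1,3)[:,2]];B.append(L);A.append(L[(cv2.inRange(hsv,(18,130,80),(32,255,255))>0).ravel()])
A=np.concatenate(A);B=np.concatenate(B)
for y in(.085,-.085):
    k=A[(abs(A[:,1]-y)<.009)&(A[:,2]>.03)&(A[:,2]<.25)&(abs(A[:,0]+.03)<.04)];t,w=k[:,2],k[:,0]
    for _ in range(5):
        f=np.polyfit(t,w,1);g=abs(w-np.polyval(f,t))<.005;t,w=t[g],w[g]
    k=B[(abs(B[:,1]-y)<.016)&(B[:,0]>-.024)&(B[:,0]<-.003)&(abs(B[:,2]-.009)<.004)]
    print(y,np.rad2deg(np.arctan(f[0])).round(2),np.polyfit(k[:,0],k[:,2],1).round(4))
s=get_state();print(s["force"],np.abs(s["qvel"]).max())
E
```

```text
t: 28.9
tcp_pos: [0.5784, 0.3792, 0.2673]
ee_rot: [0.265, 0.964, -0.009, -0.001]
force: [4.1, 0.5, 5.6]
grip_width: 0.0173
grip_force: 18.0
0.085 0.27 [0.0083 0.0098]
-0.085 0.34 [0.0008 0.0094]
[3.60646161 1.30999367 5.33601931] 0.0013947929229506204
```

```bash
python3 -c "
from bench import *
print(hand_in())"
```

```text
the job is handed in; nothing more can be done
None
```

The job is handed in after about 29 s of arm time. The lamp head measured about 20° down, the kickstand is snapped to its stop, and the light is held upright by its handle, within about 0.3° of vertical, with its feet flat where they were. The tools and parts round it were not touched.

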